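# Square the stage panel on the clamping board and lock it with the cam

### The arm

A 7-joint arm with a two-finger parallel gripper is mounted at the origin on the work surface. World frame = base frame: x ahead of the robot, y to its left, z up, the work surface at z = 0. Lengths are in mm, angles in rad, forces in N, time in s.
With the tool pointing down it reaches from about 425 to 875 mm from the base axis. Payload 4.7 kg.
Tool frame: the origin (TCP) lies at the very end of the fingers, on their centre line; the grasp point (between the pads) lies 19 mm behind it; z points along the fingers, y is the line along which they close (so a half turn about z gives the same grasp; the last joint's range is limited). The gripper opens to 85 mm and grips with 20 to 120 N. Pads are 22 mm wide; open, the fingers measure 114 mm over their backs; the gripper's body (76 mm by 85 mm) begins 54 mm behind the grasp point. The pads swing forward as they close: fully open they stand 13 mm farther back than shut.
Start: joints at [-1.213, 0.321, -0.07, 1.45, 0.023, 1.371, -0.057], TCP at [219.121, 611.973, 231.349] pointing down, gripper open.
Joint ranges: [-2.86, 2.86], [-0.3, 2.09], [-1.38, 1.24], [0.06, 2.45], [-1.56, 4.7], [0.09, 2.05], [-2.69, 2.69]. Speed limits (rad/s): [2.57, 2.57, 3.14, 3.14, 3.14, 3.14, 3.14].

### API

Orientations are given as [roll, pitch, yaw] about the fixed x, y, z axes, in that order (R = Rz(yaw) Ry(pitch) Rx(roll)).
In Python, from cell import arm gives the robot as it stands.
- The arm moves only by the tool move_arm, never from a script. Its argument "moves" is a list of rows, each an object with "xyz": the shift along the tool's x, y, z in mm, a list of three; "turn": the turn, a rotation vector about the tool's x, y, z in degrees, a list of three; "claw": the opening, from -1 (shut) to 1 (fully open), so that 0 is half open. In form: [{"xyz": [x, y, z], "turn": [wx, wy, wz], "claw": claw}, ...]. A call has exactly 8 rows; each row is the pose to reach, as a shift and turn from the pose commanded when the call began, along the tool's axes at that moment; what a row does not reach only later rows make up. A row lasts 1/10 s, in which the tool goes at most 50 mm and 8.59 degrees, less where a joint would pass 70% of its speed; a pose out of reach is approached as far as the arm can. A call with a gripper value outside its range is refused whole. The fingers move at their own pace and stop on an object; the grip force is fixed at half the most. Time passes only in rows, so rows that repeat a pose let the fingers close, or fill a call up. It gives the time, the measured TCP pose, the force, the opening and the grip force at its end, in the units of the state.
- arm.get_state(): the state, without advancing time (a new reading comes with each control period).
- arm.capture(name): name is "side" or "top" or "wrist"; returns the picture (400x640x3 uint8, red, green, blue); there is no depth.
- arm.camera_model(name): a dict with "vfov" (degrees; the focal length in pixels is half the picture's height over the tangent of half this angle, whatever the lens; pixels are square), "cx", "cy" (the principal point, pixels), "position" and "orientation" of the camera in the world; the wrist camera has in their place "hand_eye" (4x4, takes a point from camera to tool coordinates, whose origin is the TCP and whose axes are the flange's). Camera axes: x right, y down, z forward; pixel columns grow to the right and rows downward; lengths in mm; the calibration is good to about 2 mm. A picture is of the moment at which its call begins: read the wrist's pose just before it. camera_model takes no time and is no camera call.
- arm.close_job(): hands the job in; it is judged then, once.
The state is a dict: "time_s": time; "joint_positions": joint angles; "dq": joint speeds; "tau": joint torques, N m; "position": TCP position; "tool_rot": TCP orientation; "force": force on the tool from outside, world axes, zero at the start; "wrist_torque": the same for the moment, N m; "finger_gap": finger opening in mm; "gripper_force": force on a finger pad.
Only numpy, scipy, OpenCV 4.12 (cv2) and the standard library are available. Lean on these libraries where they do the work, as an engineer would, in place of code of your own. Each camera call takes 0.05 s, during which the arm holds its last target. There are 200 camera calls.

### The job

The black stage panel lies crooked on the clamping board. Push its near right-hand corner so that it turns in place with its opposite corner bearing on the steel bench dog, until its far edge sits flush along the aluminium fence and its left edge rests at the dog; only then swing the red-knobbed cam lever round until the cam nips the panel snugly, not brutally, against the dog, and let go. Do not shove the panel hard, lift it or let its corner wander from the dog, and leave the other things on the bench where they are.

Things in the scene. Friction and masses are not known exactly. Their poses are not given: they have to be found in the camera images.
- board: brown clamping board, fixed on the table, 320 (x) x 400 (y) x 18 mm, with rows of dark 20 mm holes. Origin: centre of its underside; x points to the fence side (away from the robot), y to the left. In this frame, in mm: the fence's near face is the plane x = 108, from y = -85 to 195; squared up, the panel covers x from -27 to 108 and y from -69 to 40
- dog: fixed steel bench dog, upright round pin of 20 mm diameter standing 26 mm above the board; origin on its axis at the board's top face, at (80, 50) mm in the board's frame, so its right side is at y = 40
- fence: the fixed aluminium fence bar on the board, 30 x 280 x 24 mm; origin at the board's centre on its top face, axes as the board's; its near face is the plane x = 108 mm; two black knobs on it rise to 45 mm above the board
- panel_center (a point): centre (half-way up) of the black stage panel: loose plywood rectangle 135 (its x) x 109 (its y) x 15 mm, 0.12 to 0.22 kg, black top with white border, flat on the board; slides with about 1 N. Starts turned 0.3 to 0.55 rad clockwise (from above) out of square. Its x points to its far edge, its y to its left edge; squared up, its axes are the board's
- corner_dog (a point): far left corner of the panel, half-way up: the corner that bears on the dog (the dog touches the left edge about 28 mm from this corner); starts a few mm clear of dog and fence
- corner_far (a point): far right corner of the panel, half-way up; with corner_dog it bounds the 109 mm edge that must lie along the fence
- corner_push (a point): near right corner of the panel, half-way up, diagonally opposite corner_dog: the corner to push, on the near 109 mm edge, towards the fence. As the panel turns this corner travels on an arc about the dog, to the right as well as forward: a straight forward push tends to jam. Turning takes 1 to 5 N here; more than that means home or jammed
- cam_pivot (a point): fixed upright pivot axis of the cam clamp, right of the panel, point 20 mm above the board's top; near (80, -100) mm in the board's frame but up to 2 mm off, so the angle at which the cam bites differs each time. Round it turns a wooden disc, 52 mm diameter, 16 mm high, 14 mm off-centre, which presses on the panel's right edge
- cam_knob (a point): centre of the upright red knob on the end of the cam's steel lever: 18 mm diameter, 43 mm tall with a round top, its middle 38 mm above the board's top face, 85 mm from the pivot axis. The lever is a bar 14 mm wide at 18 to 25 mm above the board
- cam (a joint): angle of the cam lever, rad; 0 = open, grows clockwise from above, stop at 2.4. At 0 the lever points 275 degrees counter-clockwise from the board's x (to the right); it swings towards the robot. Starts at 0 to 0.3; 1 N at the knob turns it. On the squared panel the disc bites between 1.2 and 1.6; then the pull rises steeply: snug at 6 to 12 N. It stays where left; at the stop it crushes the panel
- spare_dog: bystander: loose steel bench dog, 20 mm diameter, 45 mm high, standing on the left part of the board; origin at its foot
- offcut: bystander: loose strip of wood 110 x 22 x 12 mm lying on the near left part of the board; origin at the centre of its underside
- column: bystander: model column with red and white rings, 140 mm high on a 44 mm round foot, left of the board; origin at its foot
- drum: bystander: small red and white drum, 59 mm diameter, 36 mm high, left of the board; origin at its foot
- glue: bystander: white glue bottle, 56 mm diameter, 160 mm high, left of the board; origin at its foot
- kiosk: bystander: model kiosk with blue and white awning, 60 x 80 x 95 mm, right of the board; origin at its foot
- try_square: bystander: try square, dark wooden stock 95 mm and steel blade 140 mm, lying on the table right of the board; origin under the middle of its stock
Not all that is in view belongs to the job. Of the things that look like the part that bears panel_center, the smallest one is meant.

How it is judged:
By the outcome, as a careful person would: the job done as asked, in the order asked, and still so for the second after the job is handed in, with the robot touching nothing.
It also fails if it takes over 67 s, if anything falls off the work surface, if the arm or the gripper's body presses on something with over 40 N, if the wrist force passes 120 N, or if a joint passes its speed limit or range.

## Working session

There is one attempt and no reset: what is moved stays moved. The work goes in short steps, Python scripts to look and compute and a tool call to move; the robot and the scene stay as the last step left them, time stands still between calls to the robot, and variables do not carry over. Pictures are saved under pics/ and viewed, at most 10 in all, crops included, and the job is handed in when it is done.

Besides the shell and the picture viewer there is one more tool, called after "Emit:" by a JSON object that holds its "method" and its "body". move_arm: Moves the arm, as the interface text tells. Its arguments: {"type":"object","properties":{"moves":{"type":"array"}},"required":["moves"]}

```bash
mkdir -p pics; ls
python3 - <<'E'
from cell import arm
import cv2
for n in("side","top"):
    m=arm.camera_model(n);print(n,m)
    cv2.imwrite(f"pics/{n}0.png",arm.capture(n)[:,:,::-1])
s=arm.get_state();print(s)
print(arm.camera_model("wrist"))
E
```

```text
pics
side {'vfov': 56.76789374472708, 'cx': 328.1529657310825, 'cy': 199.9113623193118, 'position': array([ 269.72241404, 1060.16190948,  992.96638157]), 'orientation': array([-2.32267041, -0.01394368, -2.96476158])}
top {'vfov': 46.50590522029265, 'cx': 319.8533108028492, 'cy': 197.20158038653273, 'position': array([ 160.53910145,   72.2199123 , 1487.01647655]), 'orientation': array([-2.9713182 , -0.00475532, -1.54843454])}
{'time_s': 0.1, 'joint_positions': array([-1.21289648,  0.32177169, -0.0700805 ,  1.45157958,  0.02260366,
        1.37078705, -0.05688764]), 'dq': array([ 2.30920206e-03, -1.99900484e-03, -8.95575579e-04, -2.76907287e-03,
       -1.37789966e-03,  7.36655214e-04,  4.42721976e-05]), 'tau': array([-3.26890513e-04, -4.94876003e+01, -3.84230940e-01, -3.15210092e+01,
        1.28782250e-02,  7.36058399e-03, -1.27473933e-05]), 'position': array([218.97737419, 611.48435505, 230.30467155]), 'tool_rot': array([-3.13983653e+00,  9.85683027e-05,  2.79783042e+00]), 'force': array([0.98372071, 0.00717135, 1.27194047]), 'wrist_torque': array([0.04933212, 0.0049417 , 0.02635478]), 'gripper_force': 0.0, 'finger_gap': 85.28254827986463}
{'vfov': 69.64239345680373, 'cx': 320.01568972939185, 'cy': 196.22415008880435, 'hand_eye': array([[ 2.78297762e-04, -9.46425100e-01, -3.22923292e-01,
         8.21773328e+01],
       [ 9.99999950e-01,  3.12099836e-04, -5.28960610e-05,
        -1.88856330e+00],
       [ 1.50846466e-04, -3.22923261e-01,  9.46425139e-01,
        -1.42205272e+02],
       [ 0.00000000e+00,  0.00000000e+00,  0.00000000e+00,
         1.00000000e+00]])}
```

View pics/top0.png

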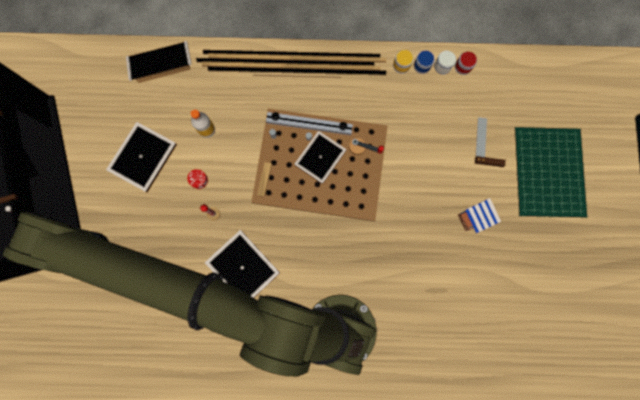

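View pics/side0.png

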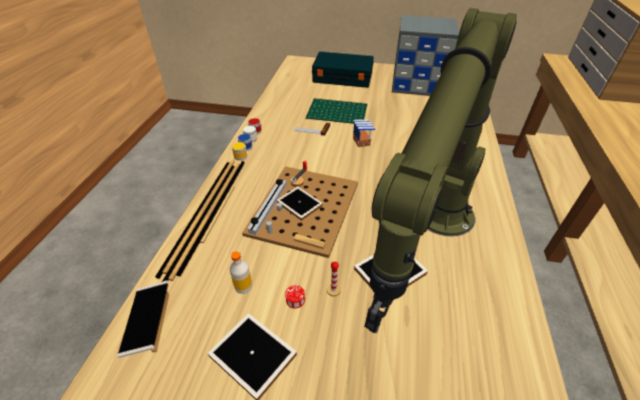

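The top view shows the board at about (320,163). The things that could be taken for the panel are at (320,157) on the board, (141,157), (242,266) and (158,62). I choose the smallest, (320,157), which lies on the board. The knob is at (381,149), the dog at (309,135), the spare dog at (272,132) and the fence at (310,122).

```bash
cat > h.py <<'E'
import numpy as np, cv2
from scipy.spatial.transform import Rotation as R
def cam(arm,n,s=None):
    m=arm.camera_model(n); f=200/np.tan(np.radians(m["vfov"]/2))
    if n=="wrist":
        T=np.eye(4);T[:3,:3]=R.from_euler("xyz",s["tool_rot"]).as_matrix();T[:3,3]=s["position"]
        T=T@m["hand_eye"]; return f,m["cx"],m["cy"],T[:3,:3],T[:3,3]
    return f,m["cx"],m["cy"],R.from_euler("xyz",m["orientation"]).as_matrix(),np.array(m["position"])
def onplane(c,uv,z):
    f,cx,cy,Rm,p=c; uv=np.atleast_2d(uv).astype(float)
    d=np.c_[(uv[:,0]-cx)/f,(uv[:,1]-cy)/f,np.ones(len(uv))]@Rm.T
    return p+d*((z-p[2])/d[:,2])[:,None]
def proj(c,P):
    f,cx,cy,Rm,p=c; q=(np.atleast_2d(P)-p)@Rm
    return np.c_[f*q[:,0]/q[:,2]+cx,f*q[:,1]/q[:,2]+cy]
E
python3 - <<'E'
from cell import arm
from h import *
im=cv2.imread("pics/top0.png");c=cam(arm,"top")
crop=im[95:235,230:410]
cv2.imwrite("pics/crop0.png",cv2.resize(crop,None,fx=4.4,fy=4.2857,interpolation=cv2.INTER_CUBIC))
hsv=cv2.cvtColor(im,cv2.COLOR_BGR2HSV)
for p in [(262,150),(370,170),(300,190),(330,200)]: print(p,hsv[p[1],p[0]],"table",hsv[240,450])
print("board corners rough",onplane(c,[(268,109),(387,125),(375,220),(252,203)],18)[:,:2].round())
print("red knob",onplane(c,[(381,149)],56).round(), "panel",onplane(c,[(320,157)],33).round())
E
```

```text
(262, 150) [ 15 140 140] table [ 18 109 189]
(370, 170) [ 15 137 143] table [ 18 109 189]
(300, 190) [ 16 144 140] table [ 18 109 189]
(330, 200) [  5 184  18] table [ 18 109 189]
board corners rough [[ 705.  249.]
 [ 660. -145.]
 [ 344. -106.]
 [ 389.  287.]]
red knob [[ 567. -120.   56.]] panel [[542.  73.  33.]]
```

View pics/crop0.png

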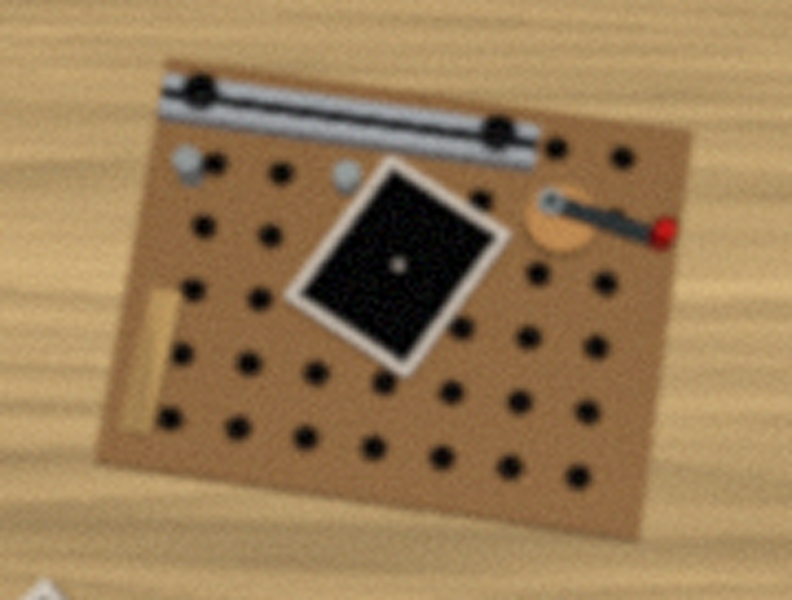

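The crop confirms the panel: corner_dog is at crop (392,157), corner_push at (405,376), the dog at (347,173) and the cam at (552,200). The panel is turned clockwise from square. Next I move over the board for a close wrist view, with tool x pointing towards the panel.

Emit:
{"method": "move_arm", "body": {"moves": [{"xyz":[-437,-450,-20],"turn":[0,0,149],"claw":-0.3},{"xyz":[-437,-450,-20],"turn":[0,0,149],"claw":-0.3},{"xyz":[-437,-450,-20],"turn":[0,0,149],"claw":-0.3},{"xyz":[-437,-450,-20],"turn":[0,0,149],"claw":-0.3},{"xyz":[-437,-450,-20],"turn":[0,0,149],"claw":-0.3},{"xyz":[-437,-450,-20],"turn":[0,0,149],"claw":-0.3},{"xyz":[-437,-450,-20],"turn":[0,0,149],"claw":-0.3},{"xyz":[-437,-450,-20],"turn":[0,0,149],"claw":-0.3}]}}

```text
time_s: 0.9
position: [385.0, 245.9, 243.9]
tool_rot: [-3.141, -0.0, 1.592]
force: [1.2, 0.8, 0.9]
finger_gap: 30.1
gripper_force: 0.0
```

```bash
cat >> h.py <<'E'
def goto(arm,xyz,yaw):
    "shift and turn from the measured pose to world xyz, tool down at yaw"
    s=arm.get_state(); A=R.from_euler("xyz",s["tool_rot"]); B=R.from_euler("xyz",[np.pi,0,yaw])
    print("pos",s["position"].round(1),"yaw",round(s["tool_rot"][2],3),"F",s["force"].round(1),"gap",round(s["finger_gap"],1),"t",s["time_s"])
    print("xyz",A.inv().apply(np.array(xyz)-s["position"]).round(1),"turn",np.degrees((A.inv()*B).as_rotvec()).round(1))
E
python3 - <<'E'
from cell import arm
from h import *
goto(arm,[480,40,250],.2)
E
```

```text
pos [385.  245.9 243.9] yaw 1.592 F [1.2 0.8 0.9] gap 30.1 t 0.9
xyz [-207.9   90.7   -6.1] turn [-0.  -0.  79.7]
```

Emit:
{"method": "move_arm", "body": {"moves": [{"xyz":[-208,91,-6],"turn":[0,0,66],"claw":-0.3},{"xyz":[-208,91,-6],"turn":[0,0,66],"claw":-0.3},{"xyz":[-208,91,-6],"turn":[0,0,66],"claw":-0.3},{"xyz":[-208,91,-6],"turn":[0,0,66],"claw":-0.3},{"xyz":[-208,91,-6],"turn":[0,0,66],"claw":-0.3},{"xyz":[-208,91,-6],"turn":[0,0,66],"claw":-0.3},{"xyz":[-208,91,-6],"turn":[0,0,66],"claw":-0.3},{"xyz":[-208,91,-6],"turn":[0,0,66],"claw":-0.3}]}}

```text
time_s: 1.7
position: [481.0, 42.2, 249.6]
tool_rot: [-3.141, 0.001, 0.44]
force: [0.0, 0.2, -0.2]
finger_gap: 30.0
gripper_force: 0.0
```

Run:
```python
from cell import arm
from h import *
import pickle
for i in range(4): arm.capture("wrist")
s=arm.get_state(); im=arm.capture("wrist")[:,:,::-1]
cv2.imwrite("pics/w1.png",im); pickle.dump(s,open("w1.pkl","wb"))
print(s["position"],s["tool_rot"],s["time_s"],abs(s["dq"]).max())
```

```text
[481.06684651  42.56222825 249.84302948] [-3.14147523e+00  3.62914192e-04  4.48411911e-01] 1.9 0.003939375284175877
```

View pics/w1.png

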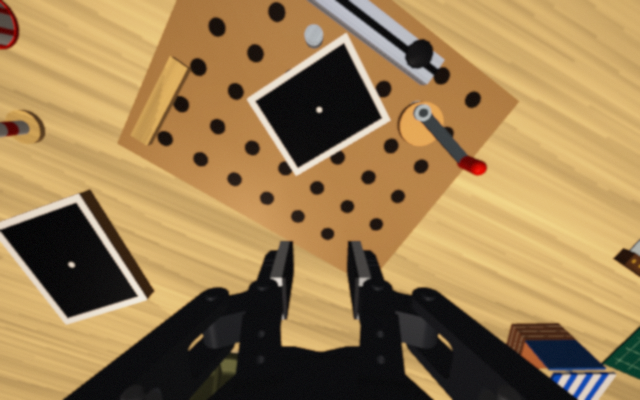

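The wrist view shows the panel with corners near (347,36), (389,121), (297,174) and (249,99). The dog is at (314,35), the cam pivot at (423,113), the knob at (476,167), and the board's corners are at (118,143) and (519,100). Now to measure them.

```bash
cat >> h.py <<'E'
def panel(im,c,z=33,near=(318,108)):
    "outer corners of the white border, from a line fit to each side, on plane z"
    hsv=cv2.cvtColor(im,cv2.COLOR_BGR2HSV)
    w=((hsv[...,1]<70)&(hsv[...,2]>150)).astype(np.uint8)
    cs,_=cv2.findContours(w,cv2.RETR_EXTERNAL,cv2.CHAIN_APPROX_NONE)
    cs=[k for k in cs if cv2.contourArea(k)>1500 and cv2.pointPolygonTest(k,near,False)>0]
    k=cs[0][:,0]; P=onplane(c,k,z)[:,:2].astype(np.float32)
    r=cv2.minAreaRect(P); return cv2.boxPoints(r),r,P
def board(im,c,z=18):
    hsv=cv2.cvtColor(im,cv2.COLOR_BGR2HSV); return hsv
E
python3 - <<'E'
from cell import arm
from h import *
import pickle
s=pickle.load(open("w1.pkl","rb")); im=cv2.imread("pics/w1.png"); c=cam(arm,"wrist",s)
hsv=cv2.cvtColor(im,cv2.COLOR_BGR2HSV)
print("hsv board",hsv[120,330-60],hsv[200,330],"table",hsv[250,200],hsv[200,550], "dog",hsv[35,314],"border",hsv[135,275])
b,r,P=panel(im,c); print("panel",b.round(1).tolist(),"size",np.round(r[1],1))
# board edges: sat/val threshold, sub-sampled across near and right edges
m=cv2.morphologyEx(((hsv[...,2]<185)&(hsv[...,1]>120)&(hsv[...,0]<20)).astype(np.uint8),cv2.MORPH_OPEN,np.ones((5,5)))
def edge(a,bp):
    a,bp=np.array(a,float),np.array(bp,float); t=(bp-a)/np.linalg.norm(bp-a); n=np.array([-t[1],t[0]]); out=[]
    g=cv2.GaussianBlur(im,(5,5),0)[...,0:3].sum(2).astype(float) if 0 else cv2.GaussianBlur(im.astype(np.float32).sum(2),(0,0),1.5)
    for u in np.linspace(.06,.94,60):
        q=a+(bp-a)*u; k=np.arange(-10,10.1,.5); pts=(q+k[:,None]*n).astype(np.float32)
        v=cv2.remap(g,pts[:,:1],pts[:,1:],1)[:,0]; d=abs(np.gradient(v)); i=d[2:-2].argmax()+2
        out.append(pts[i])
    W=onplane(c,np.array(out),18)[:,:2].astype(np.float32)
    l=cv2.fitLine(W,cv2.DIST_HUBER,0,.01,.01).ravel(); res=abs((W-l[2:])@np.array([-l[1],l[0]])); return l,np.median(res)
near,r1=edge((122,145),(270,219)); right,r2=edge((518,102),(395,254)); left,r3=edge((177,0),(120,140))
for n,l,q in(("near",near,r1),("right",right,r2),("left",left,r3)): print(n,l.round(3),"res",q.round(2))
def X(l,m): 
    t=np.linalg.solve(np.c_[l[:2],-m[:2]],m[2:]-l[2:]); return l[2:]+t[0]*l[:2]
nr,nl=X(near,right),X(near,left); print("near-right",nr,"near-left",nl,"len",np.linalg.norm(nr-nl))
# dog, knob, pivot
d=onplane(c,[(314,35)],44)[0]; pv=onplane(c,[(423,113)],46)[0]
red=((abs(hsv[...,0].astype(int)-90)>82)&(hsv[...,1]>180)&(hsv[...,2]>100)).astype(np.uint8); red[:,:400]=0; red[250:]=0
n,lab,st,ce=cv2.connectedComponentsWithStats(red); 
for i in range(1,n):
    if st[i,4]>20: print("red",st[i],ce[i])
print("dog",d.round(1),"pivot",pv.round(1))
E
```

```text
hsv board [ 0  0 11] [ 16 152 188] table [ 19 123 214] [ 20 120 228] dog [100  13 182] border [ 16  32 225]
panel [[457.3999938964844, 64.0], [570.7999877929688, -11.199999809265137], [631.4000244140625, 80.30000305175781], [518.0, 155.5]] size [109.8 136. ]
near [1.20000e-01 9.93000e-01 3.79494e+02 1.82583e+02] res 0.34
right [ 9.92000e-01 -1.25000e-01  5.39024e+02 -1.31218e+02] res 0.23
left [ 9.92000e-01 -1.25000e-01  4.82126e+02  2.78286e+02] res 0.18
near-right [ 344.58273 -106.73929] near-left [392.40344 289.57147] len 399.18546
red [457 158  30  17 285] [473.50877193 166.61403509]
dog [611.3 110.1  44. ] pivot [593.3 -38.   46. ]
```

```bash
cat >> h.py <<'E'
YB=-0.123; CB=np.array([527.3,71.8]); RB=np.array([[np.cos(YB),-np.sin(YB)],[np.sin(YB),np.cos(YB)]])
b2w=lambda p:CB+RB@np.asarray(p,float)
w2b=lambda p:(np.asarray(p,float)-CB)@RB
def push_pose(a,clear=0,dx=0):
    "board-frame push corner when panel is clockwise by a, left edge 'clear' off the dog, s behind the fence; dx extra along panel x"
    xh=np.array([np.cos(a),-np.sin(a)]); yh=np.array([np.sin(a),np.cos(a)])
    s=min(32.8,(28+10*np.sin(a))/np.cos(a))
    cd=np.array([80,50])-(10+clear)*yh+(s+dx)*xh
    return cd-135*xh-109*yh
def tool(a,clear=0,dx=0,back=0):
    "world TCP and yaw for the cradle round the push corner"
    yaw=YB+np.pi/4-a; p=b2w(push_pose(a,clear,dx)); return p+(4-back)*np.array([np.cos(yaw),np.sin(yaw)]),yaw
E
python3 - <<'E'
from cell import arm
from h import *
for q in [(457.4,64),(570.8,-11.2),(631.4,80.3),(518,155.5)]: print(w2b(q).round(1))
print(push_pose(.4625,5.8),tool(.4625,5.8,0,25))
p,y=tool(.4625,5.8,0,25); goto(arm,[*p,70],y); goto(arm,[*p,24],y)
E
```

```text
[-68.4 -16.3]
[ 53.4 -77. ]
[102.3  21.2]
[-19.5  81.9]
[-67.14696914 -16.08819465] (array([438.1046391 ,  59.90165885]), 0.19989816339744826)
pos [481.1  42.6 249.9] yaw 0.448 F [ 0.3  0.1 -0.3] gap 30.2 t 1.95
xyz [-31.2 -34.2 179.9] turn [-0.   0.  14.2]
pos [481.1  42.6 249.9] yaw 0.448 F [ 0.3  0.1 -0.3] gap 30.2 t 1.95
xyz [-31.2 -34.2 225.9] turn [-0.   0.  14.2]
```

Emit:
{"method": "move_arm", "body": {"moves": [{"xyz":[-31,-34,50],"turn":[0,0,7],"claw":-0.3},{"xyz":[-31,-34,90],"turn":[0,0,14],"claw":-0.3},{"xyz":[-31,-34,130],"turn":[0,0,14],"claw":-0.3},{"xyz":[-31,-34,165],"turn":[0,0,14],"claw":-0.3},{"xyz":[-31,-34,195],"turn":[0,0,14],"claw":-0.3},{"xyz":[-31,-34,215],"turn":[0,0,14],"claw":-0.3},{"xyz":[-31,-34,225],"turn":[0,0,14],"claw":-0.3},{"xyz":[-31,-34,226],"turn":[0,0,14],"claw":-0.3}]}}

```text
time_s: 2.75
position: [437.9, 59.7, 23.2]
tool_rot: [3.141, 0.002, 0.203]
force: [0.1, -0.4, 0.3]
finger_gap: 29.7
gripper_force: 0.0
```

Run:
```python
from cell import arm
from h import *
for i in range(2): arm.capture("wrist")
s=arm.get_state(); cv2.imwrite("pics/w2.png",arm.capture("wrist")[:,:,::-1])
import pickle; pickle.dump(s,open("w2.pkl","wb"))
for b in(8,3,0): p,y=tool(.4625,5.8,-1,b); goto(arm,[*p,24],y)
c=cam(arm,"wrist",s); print(proj(c,[[457.4,64,33],[570.8,-11,33],[631.4,80,33],[518,155.5,33],[612.8,111.6,44]]).round())
```

```text
pos [439.7  60.2  25.1] yaw 0.202 F [ 1.2 -0.2  0.5] gap 29.9 t 2.9
xyz [14.7 -0.7  1.1] turn [-0.  -0.1  0.1]
pos [439.7  60.2  25.1] yaw 0.202 F [ 1.2 -0.2  0.5] gap 29.9 t 2.9
xyz [19.7 -0.6  1.1] turn [-0.  -0.1  0.1]
pos [439.7  60.2  25.1] yaw 0.202 F [ 1.2 -0.2  0.5] gap 29.9 t 2.9
xyz [22.7 -0.6  1.2] turn [-0.  -0.1  0.1]
[[ 315.  231.]
 [ 551.   16.]
 [ 373. -263.]
 [ 133.   65.]
 [ 260. -249.]]
```

View pics/w2.png

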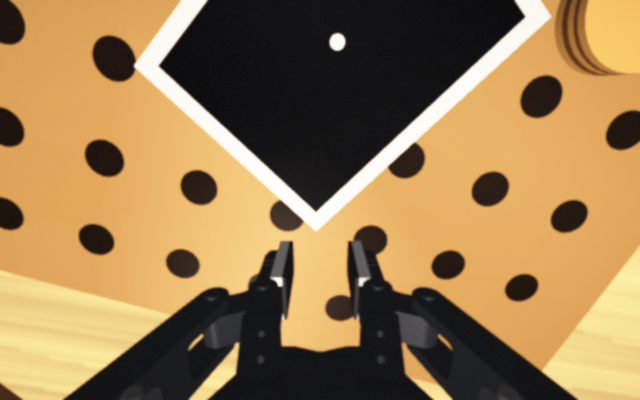

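The view shows the corner at (316,231), where it was predicted, centred between the fingers. Closing in to touch.

Emit:
{"method": "move_arm", "body": {"moves": [{"xyz":[5,-0.6,0],"turn":[0,0,0],"claw":-0.3},{"xyz":[10,-0.6,0],"turn":[0,0,0],"claw":-0.3},{"xyz":[14,-0.6,0],"turn":[0,0,0],"claw":-0.3},{"xyz":[16,-0.6,0],"turn":[0,0,0],"claw":-0.3},{"xyz":[18,-0.6,0],"turn":[0,0,0],"claw":-0.3},{"xyz":[19,-0.6,0],"turn":[0,0,0],"claw":-0.3},{"xyz":[20,-0.6,0],"turn":[0,0,0],"claw":-0.3},{"xyz":[20,-0.6,0],"turn":[0,0,0],"claw":-0.3}]}}

```text
time_s: 3.7
position: [458.1, 64.5, 24.0]
tool_rot: [-3.142, 0.0, 0.201]
force: [0.0, 0.3, -0.5]
finger_gap: 29.7
gripper_force: 0.0
```

```bash
cat >> h.py <<'E'
def edge(im,c,A,B,z,win=8):
    "line on plane z fitted to the brightness step near image segment A-B"
    a,b=np.array(A,float),np.array(B,float); t=(b-a)/np.linalg.norm(b-a); n=np.array([-t[1],t[0]]); out=[]
    hsv=cv2.cvtColor(im,cv2.COLOR_BGR2HSV); g=cv2.GaussianBlur(hsv[...,1].astype(np.float32),(0,0),1)
    k=np.arange(-win,win+.1,.5)
    for u in np.linspace(0,1,80):
        q=a+(b-a)*u; pts=(q+k[:,None]*n).astype(np.float32)
        if pts.min()<2 or pts[:,0].max()>637 or pts[:,1].max()>397: continue
        v=cv2.remap(g,pts[:,:1],pts[:,1:],1)[:,0]; d=abs(np.gradient(v)); out.append(pts[d[2:-2].argmax()+2])
    W=onplane(c,np.array(out),z)[:,:2].astype(np.float32)
    return cv2.fitLine(W,cv2.DIST_HUBER,0,.01,.01).ravel()
def look(arm,name,z=33):
    "panel angle and push corner in board frame, from the white border seen by the wrist camera"
    s=arm.get_state(); im=np.ascontiguousarray(arm.capture("wrist")[:,:,::-1]); cv2.imwrite(f"pics/{name}.png",im); c=cam(arm,"wrist",s)
    hsv=cv2.cvtColor(im,cv2.COLOR_BGR2HSV); w=((hsv[...,1]<60)&(hsv[...,2]>170)).astype(np.uint8)
    cs,_=cv2.findContours(w,cv2.RETR_EXTERNAL,cv2.CHAIN_APPROX_NONE); k=max(cs,key=lambda q:np.ptp(q[:,0,0])*np.ptp(q[:,0,1]))[:,0]
    k=k[(k[:,0]>3)&(k[:,0]<636)&(k[:,1]>3)]
    P=w2b(onplane(c,k,z)[:,:2]); return s,P,k
def pose(P):
    "Fit near edge and right edge by RANSAC-free split: hull edges seen from below/right in board frame"
    h=cv2.convexHull(P.astype(np.float32))[:,0]; seg=np.roll(h,-1,0)-h; L=np.linalg.norm(seg,axis=1); ang=np.arctan2(seg[:,1],seg[:,0])
    res={}
    for nm,base in(("right",0.),("near",-np.pi/2)):
        best=None
        for i in np.argsort(-L)[:6]:
            d=(ang[i]-base+np.pi)%(2*np.pi)-np.pi
            if -.8<d<.2 and best is None: best=i
        if best is None: continue
        t=seg[best]/L[best]; n=np.array([-t[1],t[0]]); m=abs((P-h[best])@n)<1.5
        res[nm]=cv2.fitLine(P[m].astype(np.float32),cv2.DIST_HUBER,0,.01,.01).ravel(),m.sum()
    return res
def report(arm,name):
    s,P,k=look(arm,name); r=pose(P); L={}
    for nm,(l,n) in r.items():
        if nm=="right" and l[0]<0: l[:2]*=-1
        if nm=="near" and l[1]<0: l[:2]*=-1
        L[nm]=l; a=-np.arctan2(l[1],l[0]) if nm=="right" else np.arctan2(l[0],l[1]); print(nm,"a",round(float(a),4),"n",int(n))
    if len(L)==2:
        l,m=L["right"],L["near"]; t=np.linalg.solve(np.c_[l[:2],-m[:2]],m[2:]-l[2:]); q=l[2:]+t[0]*l[:2]
        a=-np.arctan2(l[1],l[0]); xh=np.array([np.cos(a),-np.sin(a)]); yh=np.array([np.sin(a),np.cos(a)])
        cd=q+135*xh+109*yh; print("push corner",q.round(1),"corner_dog",cd.round(1),"clear of dog",round(float((np.array([80,50])-cd)@yh-10),1),"s",round(float((cd-np.array([80,50]))@xh),1))
    print("pos",s["position"].round(1),"yaw",round(s["tool_rot"][2],3),"F board",np.round(s["force"][:2]@RB,1),"Fz",round(s["force"][2],1),"t",s["time_s"]); return s
def delta(s,p0,y0,p,y,z=None):
    "shift/turn between two planned poses in tool axes at yaw y0"
    d=np.array(p)-np.array(p0); c,n=np.cos(y0),np.sin(y0)
    return [round(float(d[0]*c+d[1]*n),1),round(float(d[0]*n-d[1]*c),1),round(float(np.degrees(y0-y)),1)]
E
python3 - <<'E'
from cell import arm
from h import *
s=report(arm,"w3"); p0,y0=tool(.4625,5.8,-1,3)
print("plan from measured:")
p0,y0=s["position"][:2],s["tool_rot"][2]
A=np.linspace(.4625,.36,9)[1:]; C=np.linspace(5.8,3,9)[1:]
for a,cl in zip(A,C): print(delta(s,p0,y0,*tool(a,cl,0,0)))
E
```

```text
right a 0.461 n 228
near a 0.4635 n 178
push corner [-68.2 -16.2] corner_dog [101.2  21.3] clear of dog 6.2 s 31.7
pos [458.1  64.5  24. ] yaw 0.201 F board [0.  0.3] Fz -0.5 t 3.7
plan from measured:
[4.9, 2.3, -0.6]
[5.4, 4.0, -1.4]
[5.9, 5.8, -2.1]
[6.4, 7.5, -2.8]
[6.9, 9.2, -3.6]
[7.5, 10.9, -4.3]
[8.1, 12.6, -5.0]
[8.7, 14.3, -5.8]
```

Emit:
{"method": "move_arm", "body": {"moves": [{"xyz":[2,1,0],"turn":[0,0,0],"claw":-0.3},{"xyz":[4,2.5,0],"turn":[0,0,-0.7],"claw":-0.3},{"xyz":[5.5,4,0],"turn":[0,0,-1.4],"claw":-0.3},{"xyz":[6,5.8,0],"turn":[0,0,-2.1],"claw":-0.3},{"xyz":[6.4,7.5,0],"turn":[0,0,-2.8],"claw":-0.3},{"xyz":[6.9,9.2,0],"turn":[0,0,-3.6],"claw":-0.3},{"xyz":[7.5,11,0],"turn":[0,0,-4.3],"claw":-0.3},{"xyz":[8,12.6,0],"turn":[0,0,-5],"claw":-0.3}]}}

```text
time_s: 4.55
position: [468.2, 53.6, 24.0]
tool_rot: [-3.141, 0.001, 0.29]
force: [-0.7, 1.1, 0.0]
finger_gap: 30.1
gripper_force: 0.7
```

Run:
```python
from cell import arm
from h import *
s=report(arm,"w4")
print(tool(.375,3.3),tool(.27,1))
p0,y0=s["position"][:2],s["tool_rot"][2]
A=np.linspace(.375,.27,9)[1:]; C=np.linspace(3.3,1,9)[1:]
for a,cl in zip(A,C): print(delta(s,p0,y0,*tool(a,cl,0,0)))
```

```text
right a 0.3803 n 227
near a 0.3828 n 178
push corner [-58.9 -25.7] corner_dog [106.9  25.4] clear of dog 2.9 s 34.1
pos [468.2  53.6  24. ] yaw 0.29 F board [-0.8  1. ] Fz 0.0 t 4.55
(array([468.46032309,  54.11329089]), 0.2873981633974483) (array([475.25682966,  41.79885653]), 0.39239816339744826)
[0.8, 1.4, -0.6]
[1.2, 3.2, -1.4]
[1.6, 5.0, -2.1]
[2.1, 6.8, -2.9]
[2.4, 8.4, -3.6]
[2.7, 10.0, -4.4]
[3.0, 11.7, -5.1]
[3.4, 13.3, -5.9]
```

Emit:
{"method": "move_arm", "body": {"moves": [{"xyz":[0.5,1.6,0],"turn":[0,0,-0.7],"claw":-0.3},{"xyz":[1,3.2,0],"turn":[0,0,-1.4],"claw":-0.3},{"xyz":[1.4,5,0],"turn":[0,0,-2.1],"claw":-0.3},{"xyz":[1.9,6.7,0],"turn":[0,0,-2.9],"claw":-0.3},{"xyz":[2.3,8.4,0],"turn":[0,0,-3.6],"claw":-0.3},{"xyz":[2.6,10,0],"turn":[0,0,-4.4],"claw":-0.3},{"xyz":[3,11.7,0],"turn":[0,0,-5.1],"claw":-0.3},{"xyz":[3.4,13.3,0],"turn":[0,0,-5.9],"claw":-0.3}]}}

```text
time_s: 5.4
position: [472.3, 42.8, 23.5]
tool_rot: [-3.138, 0.006, 0.394]
force: [-10.0, 1.9, 7.0]
finger_gap: 29.6
gripper_force: 5.4
```

Run:
```python
from cell import arm
from h import *
s=report(arm,"w5")
p0,y0=s["position"][:2],s["tool_rot"][2]
A=np.linspace(.275,.17,9)[1:]; C=np.linspace(1,.3,9)[1:]
for a,cl in zip(A,C): print(delta(s,p0,y0,*tool(a,cl,0,0)))
```

```text
right a 0.3191 n 235
near a 0.3198 n 174
push corner [-55.1 -35.8] corner_dog [107.3  25.4] clear of dog 4.8 s 33.6
pos [472.3  42.8  23.5] yaw 0.394 F board [-10.2   0.7] Fz 7.0 t 5.4
[2.4, 3.2, -0.4]
[2.5, 5.0, -1.1]
[2.6, 6.8, -1.9]
[2.7, 8.6, -2.6]
[2.8, 10.4, -3.4]
[3.0, 12.2, -4.1]
[3.2, 14.0, -4.9]
[3.4, 15.8, -5.6]
```

The measurements show a jam: −10 N, with corner_dog on the fence and the left edge 4.8 mm off the dog, which puts the far right corner at about (73,-78), on the cam disc. I'll back off, then slide the panel left to the dog by pushing gently on its right edge beside the centre.

Emit:
{"method": "move_arm", "body": {"moves": [{"xyz":[-3,0,0],"turn":[0,0,0],"claw":-0.3},{"xyz":[-8,0,0],"turn":[0,0,0],"claw":-0.3},{"xyz":[-15,0,0],"turn":[0,0,0],"claw":-0.3},{"xyz":[-25,0,0],"turn":[0,0,0],"claw":-0.3},{"xyz":[-32,0,0],"turn":[0,0,0],"claw":-0.3},{"xyz":[-35,0,0],"turn":[0,0,0],"claw":-0.3},{"xyz":[-35,0,0],"turn":[0,0,0],"claw":-1},{"xyz":[-35,0,0],"turn":[0,0,0],"claw":-1}]}}

```text
time_s: 6.25
position: [443.5, 28.7, 24.3]
tool_rot: [3.142, -0.001, 0.392]
force: [-0.1, -0.2, 0.9]
finger_gap: 1.4
gripper_force: 0.0
```

Run:
```python
from cell import arm
from h import *
s=report(arm,"w6")
xh=lambda a:np.array([np.cos(a),-np.sin(a)]);yh=lambda a:np.array([np.sin(a),np.cos(a)])
a=.32; yaw=YB+np.pi/2-a
print("tcp board",w2b(s["position"][:2]))
p0,y0=s["position"][:2],s["tool_rot"][2]
for b in[(-45,-88),(11,-82)]: print(b,delta(s,p0,y0,b2w(b),yaw))
im=arm.capture("top")[:,:,::-1]; cv2.imwrite("pics/top1.png",im)
hsv=cv2.cvtColor(np.ascontiguousarray(im),cv2.COLOR_BGR2HSV); red=((abs(hsv[...,0].astype(int)-90)>82)&(hsv[...,1]>170)&(hsv[...,2]>100)).astype(np.uint8); red[:,:340]=0;red[:,400:]=0
ys,xs=np.nonzero(red); k=w2b(onplane(cam(arm,"top"),[(xs.mean(),ys.mean())],56)[0][:2]); print("knob",k,len(xs),"cam angle",np.radians(275)-2*np.pi-np.arctan2(k[1]+100,k[0]-80))
s1=cv2.imread("pics/top0.png");hsv=cv2.cvtColor(s1,cv2.COLOR_BGR2HSV); red=((abs(hsv[...,0].astype(int)-90)>82)&(hsv[...,1]>170)&(hsv[...,2]>100)).astype(np.uint8); red[:,:340]=0;red[:,400:]=0
ys,xs=np.nonzero(red); k=w2b(onplane(cam(arm,"top"),[(xs.mean(),ys.mean())],56)[0][:2]); print("knob0",k,len(xs))
```

```text
right a 0.3046 n 243
near a 0.307 n 188
push corner [-54.6 -38.1] corner_dog [106.8  25.4] clear of dog 5.4 s 33.0
pos [443.5  28.7  24.3] yaw 0.392 F board [-0.1 -0.2] Fz 0.9 t 6.25
tcp board [-77.85023949 -53.01155912]
(-45, -88) [11.4, 46.6, -42.2]
(11, -82) [63.1, 69.0, -42.2]
knob [  63.05248667 -183.45814558] 32 cam angle 0.28760837140734874
knob0 [  62.42379677 -184.09479156] 31
```

Emit:
{"method": "move_arm", "body": {"moves": [{"xyz":[0,20,0],"turn":[0,0,-7],"claw":-1},{"xyz":[8,40,0],"turn":[0,0,-14],"claw":-1},{"xyz":[25,55,0],"turn":[0,0,-21],"claw":-1},{"xyz":[40,62,0],"turn":[0,0,-28],"claw":-1},{"xyz":[52,66,0],"turn":[0,0,-36],"claw":-1},{"xyz":[60,68,0],"turn":[0,0,-43],"claw":-1},{"xyz":[63,69,0],"turn":[0,0,-43],"claw":-1},{"xyz":[63,69,0],"turn":[0,0,-43],"claw":-1}]}}

```text
time_s: 7.15
position: [528.0, -11.1, 23.9]
tool_rot: [-3.142, 0.0, 1.14]
force: [-0.3, 0.6, -0.0]
finger_gap: -0.0
gripper_force: 0.0
```

Run:
```python
from cell import arm
from h import *
s=report(arm,"w7"); print("tcp board",w2b(s["position"][:2]))
a=.306; yh=np.array([np.sin(a),np.cos(a)]);xh=np.array([np.cos(a),-np.sin(a)])
d=w2b(s["position"][:2])-np.array([-54.6,-38.1]); print("along right edge",d@xh,"off edge",-(d@yh))
```

```text
right a 0.308 n 271
near a 0.3078 n 220
push corner [-54.8 -38. ] corner_dog [106.9  25. ] clear of dog 5.7 s 33.2
pos [528.  -11.1  23.9] yaw 1.14 F board [-0.4  0.5] Fz -0.0 t 7.15
tcp board [ 10.8645933  -82.19968073]
along right edge 75.70840390389769 off edge 22.33007825634277
```

View pics/w7.png

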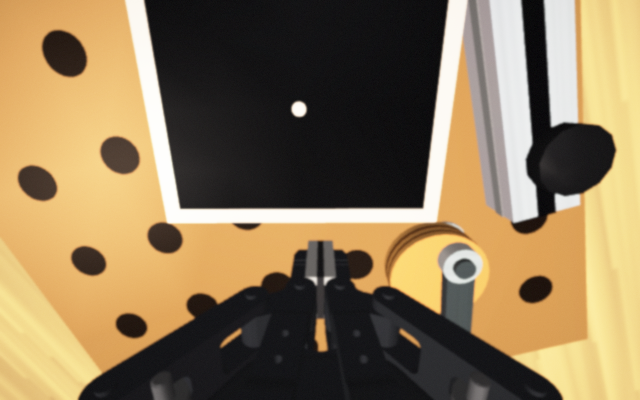

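The shut fingers are at (320,245), square to the right edge at row 215. The disc at (437,265) is clear of them.

Emit:
{"method": "move_arm", "body": {"moves": [{"xyz":[4,0,0],"turn":[0,0,0],"claw":-1},{"xyz":[8,0,0],"turn":[0,0,0],"claw":-1},{"xyz":[10.5,0,0],"turn":[0,0,0],"claw":-1},{"xyz":[12,0,0],"turn":[0,0,0],"claw":-1},{"xyz":[13,0,0],"turn":[0,0,0],"claw":-1},{"xyz":[14,0,0],"turn":[0,0,0],"claw":-1},{"xyz":[15,0,0],"turn":[0,0,0],"claw":-1},{"xyz":[15.5,0,0],"turn":[0,0,0],"claw":-1}]}}

```text
time_s: 8.0
position: [534.0, 2.4, 24.1]
tool_rot: [-3.142, 0.001, 1.142]
force: [-1.2, -2.9, 0.8]
finger_gap: -0.1
gripper_force: 1.2
```

Run:
```python
from cell import arm
from h import *
s=report(arm,"w8")
```

```text
right a 0.2985 n 262
near a 0.3 n 244
push corner [-54.2 -37.3] corner_dog [106.9  27.2] clear of dog 3.9 s 32.4
pos [534.    2.4  24.1] yaw 1.142 F board [-0.8 -3. ] Fz 0.8 t 8.0
```

Emit:
{"method": "move_arm", "body": {"moves": [{"xyz":[0.7,0,0],"turn":[0,0,0],"claw":-1},{"xyz":[1.4,0,0],"turn":[0,0,0],"claw":-1},{"xyz":[2,0,0],"turn":[0,0,0],"claw":-1},{"xyz":[2.6,0,0],"turn":[0,0,0],"claw":-1},{"xyz":[3.2,0,0],"turn":[0,0,0],"claw":-1},{"xyz":[3.8,0,0],"turn":[0,0,0],"claw":-1},{"xyz":[4,0,0],"turn":[0,0,0],"claw":-1},{"xyz":[4,0,0],"turn":[0,0,0],"claw":-1}]}}

```text
time_s: 8.85
position: [535.2, 5.2, 24.0]
tool_rot: [-3.141, 0.002, 1.141]
force: [-2.3, -5.4, 4.0]
finger_gap: -0.0
gripper_force: 3.1
```

Run:
```python
from cell import arm
from h import *
s=report(arm,"w9")
```

```text
right a 0.2899 n 260
near a 0.2921 n 246
push corner [-53.7 -35. ] corner_dog [106.9  30.9] clear of dog 0.7 s 31.2
pos [535.2   5.2  24. ] yaw 1.141 F board [-1.7 -5.6] Fz 4.0 t 8.85
```

The panel now bears on the dog, about 0.7 mm measured with 5.6 N. I return to the corner cradle with a narrower gap for a better lever.

```bash
cat >> h.py <<'E'
OFF=np.array([-1.0,-0.6])  # measured-frame bias seen at fence and dog contact
def tool2(a,clear=0,dx=0,back=0):
    yaw=YB+np.pi/4-a; p=b2w(push_pose(a,clear,dx)+OFF); return p+(-4-back)*np.array([np.cos(yaw),np.sin(yaw)]),yaw
E
python3 - <<'E'
from cell import arm
from h import *
s=arm.get_state(); p0,y0=s["position"][:2],s["tool_rot"][2]; print(p0,y0)
print(delta(s,p0,y0,b2w((-40,-85)),.7)); print(delta(s,p0,y0,*tool2(.29,0,0,25))); print(delta(s,p0,y0,*tool2(.29,0,0,6))); print(push_pose(.29)+OFF)
E
```

```text
[535.18781767   5.18341085] 1.1414420880572547
[-35.8, -47.4, 25.3]
[-13.3, -95.5, 44.1]
[0.4, -82.3, 44.1]
[-53.53171573 -35.23634682]
```

Emit:
{"method": "move_arm", "body": {"moves": [{"xyz":[-12,0,0],"turn":[0,0,0],"claw":-1},{"xyz":[-30,-10,0],"turn":[0,0,8],"claw":-1},{"xyz":[-36,-35,0],"turn":[0,0,16],"claw":-1},{"xyz":[-36,-55,0],"turn":[0,0,24],"claw":-1},{"xyz":[-30,-75,0],"turn":[0,0,32],"claw":-1},{"xyz":[-22,-90,0],"turn":[0,0,40],"claw":-0.67},{"xyz":[-13,-95.5,0],"turn":[0,0,44],"claw":-0.67},{"xyz":[-13,-95.5,0],"turn":[0,0,44],"claw":-0.67}]}}

```text
time_s: 9.7
position: [443.5, 36.5, 24.2]
tool_rot: [-3.14, -0.002, 0.377]
force: [-0.3, 0.7, 0.7]
finger_gap: 14.6
gripper_force: 0.0
```

Run:
```python
from cell import arm
from h import *
s=report(arm,"w10"); p0,y0=s["position"][:2],s["tool_rot"][2]; print("gap",s["finger_gap"])
for b in(6,2,0): print(delta(s,p0,y0,*tool2(.29,0,0,b)))
for a in np.linspace(.29,.25,4)[1:]: print(delta(s,p0,y0,*tool2(a)))
```

```text
right a 0.2897 n 233
near a 0.2916 n 188
push corner [-53.6 -35.1] corner_dog [106.9  30.8] clear of dog 0.7 s 31.2
pos [443.5  36.5  24.2] yaw 0.377 F board [-0.4  0.6] Fz 0.7 t 9.7
gap 14.57679882165915
[17.1, 3.2, 0.3]
[21.1, 3.2, 0.3]
[23.1, 3.2, 0.3]
[23.0, 5.2, -0.5]
[23.0, 7.2, -1.3]
[23.1, 9.2, -2.0]
```

Emit:
{"method": "move_arm", "body": {"moves": [{"xyz":[6,2,0],"turn":[0,0,0],"claw":-0.67},{"xyz":[12,3,0],"turn":[0,0,0],"claw":-0.67},{"xyz":[17,3.2,0],"turn":[0,0,0],"claw":-0.67},{"xyz":[20,3.2,0],"turn":[0,0,0],"claw":-0.67},{"xyz":[22,3.2,0],"turn":[0,0,0],"claw":-0.67},{"xyz":[22.5,4,0],"turn":[0,0,0],"claw":-0.67},{"xyz":[22.8,5,0],"turn":[0,0,-0.5],"claw":-0.67},{"xyz":[23,6,0],"turn":[0,0,-0.9],"claw":-0.67}]}}

```text
time_s: 10.55
position: [465.5, 37.2, 23.5]
tool_rot: [-3.14, 0.003, 0.391]
force: [-6.8, -0.2, 2.1]
finger_gap: 14.2
gripper_force: 2.7
```

```bash
cat >> h.py <<'E'
def intool(s,q):
    d=b2w(q)-s["position"][:2]; y=s["tool_rot"][2]; return np.array([d@[np.cos(y),np.sin(y)],d@[np.sin(y),-np.cos(y)]])
E
python3 - <<'E'
from cell import arm
from h import *
s=report(arm,"w11"); p0,y0=s["position"][:2],s["tool_rot"][2]
for a in np.arange(.28,.16,-.01): print(round(a,3),delta(s,p0,y0,*tool2(a)))
E
```

```text
right a 0.2773 n 234
near a 0.2803 n 182
push corner [-52.7 -36.9] corner_dog [107.   30.9] clear of dog 0.9 s 31.2
pos [465.5  37.2  23.5] yaw 0.391 F board [-6.8 -1. ] Fz 2.1 t 10.55
0.28 [2.3, -2.7, 0.5]
0.27 [2.3, -1.2, -0.1]
0.26 [2.3, 0.3, -0.7]
0.25 [2.3, 1.8, -1.2]
0.24 [2.3, 3.3, -1.8]
0.23 [2.4, 4.8, -2.4]
0.22 [2.4, 6.2, -2.9]
0.21 [2.5, 7.7, -3.5]
0.2 [2.6, 9.2, -4.1]
0.19 [2.7, 10.8, -4.7]
0.18 [2.8, 12.3, -5.2]
0.17 [2.9, 13.8, -5.8]
0.16 [3.1, 15.3, -6.4]
```

Run:
```python
from cell import arm
from h import *
for i in range(4):
    arm.capture("wrist"); s=arm.get_state(); print(s["time_s"],s["position"].round(2),np.round(s["force"][:2]@RB,1),s["force"][2].round(1),s["wrist_torque"].round(2))
s=report(arm,"w12"); print(intool(s,(-52.7,-36.9)))
```

```text
10.65 [465.51  37.02  23.55] [-5.5 -1. ] 1.2 [-0.05  1.21  0.04]
10.7 [465.5   37.05  23.52] [-4.7 -1.1] 1.6 [-0.01  1.17  0.03]
10.75 [465.52  37.05  23.54] [-4.2 -1.1] 0.7 [-0.02  1.13  0.08]
10.8 [465.52  37.03  23.54] [-5.  -2.2] 1.8 [-0.02  1.12  0.05]
right a 0.2762 n 235
near a 0.2786 n 182
push corner [-52.6 -37.2] corner_dog [107.   30.9] clear of dog 1.0 s 31.2
pos [465.5  37.   23.5] yaw 0.39 F board [-5.  -2.2] Fz 1.8 t 10.8
[ 6.3368881  -2.38708555]
```

View pics/w12.png

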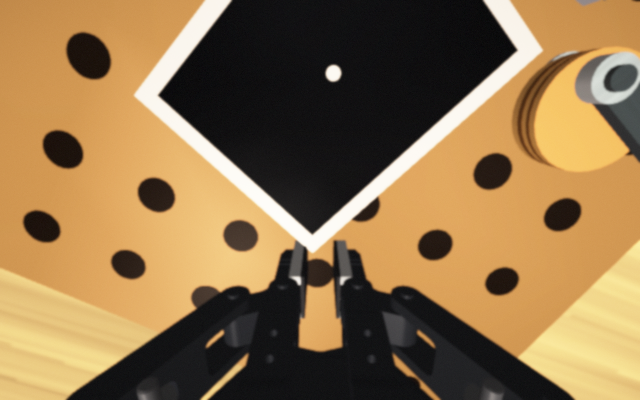

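The tool was effectively pulling left through friction at the near-edge finger, so the force line ran through the fence corner and jammed. I follow the arc to the right now.

Emit:
{"method": "move_arm", "body": {"moves": [{"xyz":[-0.2,1.5,0],"turn":[0,0,-0.5],"claw":-0.67},{"xyz":[-0.4,3,0],"turn":[0,0,-1],"claw":-0.67},{"xyz":[-0.5,4.5,0],"turn":[0,0,-1.5],"claw":-0.67},{"xyz":[-0.5,6,0],"turn":[0,0,-2],"claw":-0.67},{"xyz":[-0.5,7.5,0],"turn":[0,0,-2.5],"claw":-0.67},{"xyz":[-0.5,9,0],"turn":[0,0,-3],"claw":-0.67},{"xyz":[-0.5,10,0],"turn":[0,0,-3.5],"claw":-0.67},{"xyz":[-0.5,11,0],"turn":[0,0,-4],"claw":-0.67}]}}

```text
time_s: 11.65
position: [469.2, 26.6, 23.5]
tool_rot: [-3.14, 0.003, 0.461]
force: [-4.4, -1.1, 0.4]
finger_gap: 14.3
gripper_force: 2.5
```

```bash
cat >> h.py <<'E'
def step(arm,name,a1,n=8,depth=6.3,side=-2.4):
    "report, then tool shifts so that the push corner (in tool frame at depth, side) follows the arc to angle a1"
    s=report(arm,name); y0=s["tool_rot"][2]; p0=s["position"][:2]
    for a in a1:
        yaw=YB+np.pi/4-a; x=np.array([np.cos(yaw),np.sin(yaw)]); y=np.array([np.sin(yaw),-np.cos(yaw)])
        print(round(a,3),delta(s,p0,y0,b2w(push_pose(a)+OFF)-depth*x-side*y,yaw))
    return s
E
python3 - <<'E'
from cell import arm
from h import *
s=step(arm,"w13",np.arange(.28,.08,-.02))
E
```

```text
right a 0.2151 n 235
near a 0.2172 n 181
push corner [-48.2 -46.7] corner_dog [107.  31.] clear of dog 2.8 s 30.4
pos [469.2  26.6  23.5] yaw 0.461 F board [-4.2 -1.7] Fz 0.4 t 11.65
0.28 [1.4, -11.4, 4.5]
0.26 [1.2, -8.4, 3.3]
0.24 [1.1, -5.4, 2.2]
0.22 [1.0, -2.4, 1.0]
0.2 [1.0, 0.7, -0.1]
0.18 [1.1, 3.7, -1.2]
0.16 [1.2, 6.8, -2.4]
0.14 [1.4, 9.9, -3.5]
0.12 [1.7, 13.0, -4.7]
0.1 [2.0, 16.1, -5.8]
```

```bash
cat >> h.py <<'E'
def midstand(s,a,q,along=77,off=22):
    xh=np.array([np.cos(a),-np.sin(a)]);yh=np.array([np.sin(a),np.cos(a)]); q=np.array(q); yaw=YB+np.pi/2-a
    for al,of in((-20,35),(20,38),(60,34),(along,off)): print(al,of,delta(s,s["position"][:2],s["tool_rot"][2],b2w(q+al*xh-of*yh),yaw))
E
python3 - <<'E'
from cell import arm
from h import *
midstand(arm.get_state(),.215,(-48.2,-46.7))
E
```

```text
-20 35 [-32.8, 7.6, -44.2]
20 38 [-7.1, 38.4, -44.2]
60 34 [23.7, 64.2, -44.2]
77 22 [44.1, 68.0, -44.2]
```

Emit:
{"method": "move_arm", "body": {"moves": [{"xyz":[-10,0,0],"turn":[0,0,0],"claw":-0.67},{"xyz":[-30,5,0],"turn":[0,0,-5],"claw":-1},{"xyz":[-28,25,0],"turn":[0,0,-12],"claw":-1},{"xyz":[-7,42,0],"turn":[0,0,-20],"claw":-1},{"xyz":[10,56,0],"turn":[0,0,-28],"claw":-1},{"xyz":[24,65,0],"turn":[0,0,-36],"claw":-1},{"xyz":[38,68,0],"turn":[0,0,-44],"claw":-1},{"xyz":[41,68,0],"turn":[0,0,-44],"claw":-1}]}}

```text
time_s: 12.5
position: [540.2, -16.0, 24.8]
tool_rot: [3.138, -0.001, 1.228]
force: [0.8, 0.6, 0.9]
finger_gap: -0.1
gripper_force: 0.0
```

```bash
cat >> h.py <<'E'
def rel(s,a,q):
    d=w2b(s["position"][:2])-np.array(q); print("along",(d@[np.cos(a),-np.sin(a)]).round(1),"off",-(d@[np.sin(a),np.cos(a)]).round(1))
E
python3 - <<'E'
from cell import arm
from h import *
s=report(arm,"w14"); rel(s,.212,(-47.9,-47))
E
```

```text
right a 0.2122 n 275
near a 0.2149 n 220
push corner [-48.3 -47.2] corner_dog [106.6  30.9] clear of dog 3.1 s 30.1
pos [540.2 -16.   24.8] yaw 1.228 F board [0.7 0.7] Fz 0.9 t 12.5
along 78.0 off 22.7
```

Emit:
{"method": "move_arm", "body": {"moves": [{"xyz":[5,0,0],"turn":[0,0,0],"claw":-1},{"xyz":[9,0,0],"turn":[0,0,0],"claw":-1},{"xyz":[11,0,0],"turn":[0,0,0],"claw":-1},{"xyz":[12.5,0,0],"turn":[0,0,0],"claw":-1},{"xyz":[13.5,-0.5,0],"turn":[0,0,0],"claw":-1},{"xyz":[14.5,-1.2,0],"turn":[0,0,0],"claw":-1},{"xyz":[15.5,-2,0],"turn":[0,0,0],"claw":-1},{"xyz":[16.5,-2.8,0],"turn":[0,0,0],"claw":-1}]}}

```text
time_s: 13.35
position: [540.7, 0.3, 24.1]
tool_rot: [3.141, 0.0, 1.227]
force: [-0.1, -1.6, 0.5]
finger_gap: 0.2
gripper_force: 0.5
```

Run:
```python
from cell import arm
from h import *
s=report(arm,"w15")
```

```text
right a 0.2205 n 205
near a 0.2266 n 242
push corner [-49.3 -44.1] corner_dog [106.3  32.8] clear of dog 1.1 s 29.5
pos [5.407e+02 3.000e-01 2.410e+01] yaw 1.227 F board [ 0.1 -1.6] Fz 0.5 t 13.35
```

Good: only 1.6 N, and it came slightly off the fence. A little more.

Emit:
{"method": "move_arm", "body": {"moves": [{"xyz":[0.5,-0.8,0],"turn":[0,0,0],"claw":-1},{"xyz":[1,-1.5,0],"turn":[0,0,0],"claw":-1},{"xyz":[1.5,-2,0],"turn":[0,0,0],"claw":-1},{"xyz":[2,-2.5,0],"turn":[0,0,0],"claw":-1},{"xyz":[2,-3,0],"turn":[0,0,0],"claw":-1},{"xyz":[2,-3.5,0],"turn":[0,0,0],"claw":-1},{"xyz":[2,-3.5,0],"turn":[0,0,0],"claw":-1},{"xyz":[-12,-3.5,0],"turn":[0,0,0],"claw":-1}]}}

```text
time_s: 14.2
position: [534.0, -6.8, 24.1]
tool_rot: [3.141, -0.003, 1.231]
force: [0.3, -0.2, -0.2]
finger_gap: 0.2
gripper_force: 0.0
```

Run:
```python
from cell import arm
from h import *
s=report(arm,"w16"); p0,y0=s["position"][:2],s["tool_rot"][2]
rel(s,.225,(-49.3,-43))
a=.225;yaw=YB+np.pi/4-a
for al,of in((20,38),(-20,30),(-21,18)):
    print(delta(s,p0,y0,b2w(np.array([-49.3,-43])+al*np.array([np.cos(a),-np.sin(a)])-of*np.array([np.sin(a),np.cos(a)])),yaw))
```

```text
right a 0.2584 n 274
near a 0.261 n 218
push corner [-52.  -38.9] corner_dog [106.3  32. ] clear of dog 0.7 s 30.1
pos [534.   -6.8  24.1] yaw 1.231 F board [ 0.3 -0.2] Fz -0.2 t 14.2
along 71.5 off 18.7
[-18.9, -51.7, 45.5]
[-10.6, -91.6, 45.5]
[1.4, -92.5, 45.5]
```

The panel is back at the dog and off the fence. I return to the cradle, this time approaching without forward overpush and driving along the arc.

Emit:
{"method": "move_arm", "body": {"moves": [{"xyz":[-15,-15,0],"turn":[0,0,4],"claw":-1},{"xyz":[-20,-35,0],"turn":[0,0,12],"claw":-1},{"xyz":[-20,-52,0],"turn":[0,0,20],"claw":-1},{"xyz":[-16,-75,0],"turn":[0,0,28],"claw":-1},{"xyz":[-10,-94,0],"turn":[0,0,36],"claw":-0.67},{"xyz":[-3,-96,0],"turn":[0,0,44],"claw":-0.67},{"xyz":[-1,-96,0],"turn":[0,0,47],"claw":-0.67},{"xyz":[-1,-96,0],"turn":[0,0,47],"claw":-0.67}]}}

```text
time_s: 15.05
position: [442.7, 23.0, 24.2]
tool_rot: [-3.141, -0.001, 0.409]
force: [-0.3, 0.1, 1.0]
finger_gap: 13.8
gripper_force: 0.0
```

Run:
```python
from cell import arm
from h import *
arm.capture("wrist")
s=step(arm,"w17",[.259,.24,.22],depth=5,side=0); print(intool(s,(-52,-38.9)))
```

```text
right a 0.2589 n 219
near a 0.2603 n 195
push corner [-51.8 -38.9] corner_dog [106.6  31.9] clear of dog 0.6 s 30.4
pos [442.7  22.5  24.2] yaw 0.409 F board [-0.3 -0.5] Fz 0.1 t 15.1
0.259 [28.1, -3.9, 0.3]
0.24 [28.1, -1.1, -0.7]
0.22 [28.1, 1.9, -1.9]
[32.72936261 -4.41478638]
```

Emit:
{"method": "move_arm", "body": {"moves": [{"xyz":[7,-4,0],"turn":[0,0,0],"claw":-0.67},{"xyz":[14,-4.4,0],"turn":[0,0,0],"claw":-0.67},{"xyz":[20,-4.4,0],"turn":[0,0,0],"claw":-0.67},{"xyz":[24,-4.4,0],"turn":[0,0,0],"claw":-0.67},{"xyz":[26,-4.4,0],"turn":[0,0,0],"claw":-0.67},{"xyz":[26.7,-4.4,0],"turn":[0,0,0],"claw":-0.67},{"xyz":[26.7,-4.4,0],"turn":[0,0,0],"claw":-0.67},{"xyz":[26.7,-4.4,0],"turn":[0,0,0],"claw":-0.67}]}}

```text
time_s: 15.95
position: [465.2, 36.4, 24.0]
tool_rot: [-3.141, 0.0, 0.407]
force: [0.3, 0.7, 0.2]
finger_gap: 14.0
gripper_force: 0.0
```

Run:
```python
from cell import arm
from h import *
s=step(arm,"w18",[.25,.24,.22,.20,.18,.16],depth=5.5,side=-1.2); print(intool(s,(-51.8,-38.9)))
```

```text
right a 0.2584 n 232
near a 0.2605 n 180
push corner [-52.  -38.9] corner_dog [106.4  32. ] clear of dog 0.7 s 30.1
pos [465.2  36.4  24. ] yaw 0.407 F board [0.2 0.7] Fz 0.2 t 15.95
0.25 [1.4, 2.4, -0.3]
0.24 [1.4, 3.9, -0.9]
0.22 [1.4, 6.9, -2.0]
0.2 [1.6, 10.0, -3.2]
0.18 [1.8, 13.0, -4.3]
0.16 [2.1, 16.1, -5.4]
[ 6.67360159 -0.51744697]
```

Emit:
{"method": "move_arm", "body": {"moves": [{"xyz":[0,1.5,0],"turn":[0,0,-0.3],"claw":-0.67},{"xyz":[0,3,0],"turn":[0,0,-0.7],"claw":-0.67},{"xyz":[0,4.5,0],"turn":[0,0,-1.2],"claw":-0.67},{"xyz":[0.1,6,0],"turn":[0,0,-1.7],"claw":-0.67},{"xyz":[0.2,7.5,0],"turn":[0,0,-2.2],"claw":-0.67},{"xyz":[0.2,9,0],"turn":[0,0,-2.8],"claw":-0.67},{"xyz":[0.3,10.5,0],"turn":[0,0,-3.4],"claw":-0.67},{"xyz":[0.4,11.5,0],"turn":[0,0,-3.8],"claw":-0.67}]}}

```text
time_s: 16.8
position: [470.4, 26.0, 24.1]
tool_rot: [3.142, -0.0, 0.474]
force: [-0.2, 0.5, 0.1]
finger_gap: 14.4
gripper_force: 0.2
```

Run:
```python
from cell import arm
from h import *
s=step(arm,"w19",[.22,.20,.18,.16,.14,.12,.1],depth=6.3,side=-2.4)
```

```text
right a 0.1905 n 232
near a 0.1925 n 180
push corner [-46.5 -47.5] corner_dog [106.7  34. ] clear of dog 0.7 s 29.2
pos [470.4  26.   24.1] yaw 0.474 F board [-0.3  0.5] Fz 0.1 t 16.8
0.22 [0.2, -3.5, 1.8]
0.2 [0.2, -0.5, 0.7]
0.18 [0.2, 2.6, -0.5]
0.16 [0.3, 5.7, -1.6]
0.14 [0.5, 8.8, -2.8]
0.12 [0.7, 11.9, -3.9]
0.1 [1.0, 15.0, -5.0]
```

The panel is turning on the dog at about 0.5 N. Continuing the same way.

Emit:
{"method": "move_arm", "body": {"moves": [{"xyz":[0,1.5,0],"turn":[0,0,-0.3],"claw":-0.67},{"xyz":[0,3,0],"turn":[0,0,-0.8],"claw":-0.67},{"xyz":[0,4.5,0],"turn":[0,0,-1.3],"claw":-0.67},{"xyz":[0.1,6,0],"turn":[0,0,-1.8],"claw":-0.67},{"xyz":[0.2,7.5,0],"turn":[0,0,-2.3],"claw":-0.67},{"xyz":[0.3,9,0],"turn":[0,0,-2.9],"claw":-0.67},{"xyz":[0.4,10.5,0],"turn":[0,0,-3.4],"claw":-0.67},{"xyz":[0.5,12,0],"turn":[0,0,-3.9],"claw":-0.67}]}}

```text
time_s: 17.65
position: [476.4, 15.5, 24.1]
tool_rot: [3.142, -0.0, 0.543]
force: [-0.0, 0.8, -0.5]
finger_gap: 14.2
gripper_force: 0.2
```

Run:
```python
from cell import arm
from h import *
s=step(arm,"w20",[.12,.10,.08,.06,.04,.02,0],depth=6.3,side=-2.4)
```

```text
right a 0.1129 n 230
near a 0.1142 n 182
push corner [-39.8 -56.8] corner_dog [106.6  36.3] clear of dog 0.6 s 28.0
pos [476.4  15.5  24.1] yaw 0.543 F board [-0.1  0.8] Fz -0.5 t 17.65
0.12 [0.2, -0.1, 0.0]
0.1 [0.3, 3.0, -1.1]
0.08 [0.4, 6.1, -2.3]
0.06 [0.6, 9.3, -3.4]
0.04 [0.9, 12.4, -4.6]
0.02 [1.3, 15.6, -5.7]
0 [1.7, 18.7, -6.9]
```

Emit:
{"method": "move_arm", "body": {"moves": [{"xyz":[0,1.5,0],"turn":[0,0,-0.6],"claw":-0.67},{"xyz":[0.1,3,0],"turn":[0,0,-1.1],"claw":-0.67},{"xyz":[0.2,4.5,0],"turn":[0,0,-1.7],"claw":-0.67},{"xyz":[0.4,6,0],"turn":[0,0,-2.3],"claw":-0.67},{"xyz":[0.5,7.5,0],"turn":[0,0,-2.8],"claw":-0.67},{"xyz":[0.6,9,0],"turn":[0,0,-3.4],"claw":-0.67},{"xyz":[0.8,10.5,0],"turn":[0,0,-3.9],"claw":-0.67},{"xyz":[0.9,12,0],"turn":[0,0,-4.4],"claw":-0.67}]}}

```text
time_s: 18.5
position: [483.3, 5.8, 24.1]
tool_rot: [3.142, -0.0, 0.619]
force: [0.1, 0.1, -0.6]
finger_gap: 13.9
gripper_force: 0.3
```

Run:
```python
from cell import arm
from h import *
s=step(arm,"w21",[.04,.02,0,-.01],depth=6.3,side=-2.4)
```

```text
right a 0.0375 n 232
near a 0.0378 n 183
push corner [-32.2 -65.4] corner_dog [106.7  38.4] clear of dog 0.6 s 27.2
pos [483.3   5.8  24.1] yaw 0.619 F board [0.  0.1] Fz -0.6 t 18.5
0.04 [-0.0, 0.4, -0.2]
0.02 [0.1, 3.6, -1.3]
0 [0.3, 6.8, -2.5]
-0.01 [0.4, 8.4, -3.0]
```

Emit:
{"method": "move_arm", "body": {"moves": [{"xyz":[0,1.2,0],"turn":[0,0,-0.4],"claw":-0.67},{"xyz":[0.1,2.4,0],"turn":[0,0,-0.9],"claw":-0.67},{"xyz":[0.1,3.6,0],"turn":[0,0,-1.3],"claw":-0.67},{"xyz":[0.2,4.8,0],"turn":[0,0,-1.7],"claw":-0.67},{"xyz":[0.3,6,0],"turn":[0,0,-2.1],"claw":-0.67},{"xyz":[0.4,6.8,0],"turn":[0,0,-2.4],"claw":-0.67},{"xyz":[0.7,7.1,0],"turn":[0,0,-2.4],"claw":-0.67},{"xyz":[1,7.4,0],"turn":[0,0,-2.4],"claw":-0.67}]}}

```text
time_s: 19.35
position: [487.4, 0.7, 23.8]
tool_rot: [-3.14, 0.001, 0.661]
force: [-4.3, 1.3, 2.0]
finger_gap: 14.1
gripper_force: 2.2
```

Run:
```python
from cell import arm
from h import *
s=report(arm,"w22");print(intool(s,(-28,-69.6)))
```

```text
right a -0.0013 n 232
near a -0.0024 n 184
push corner [-28.3 -69.8] corner_dog [106.6  39.4] clear of dog 0.6 s 26.6
pos [487.4   0.7  23.8] yaw 0.661 F board [-4.5  0.8] Fz 2.0 t 19.35
[ 6.18788835 -2.13993296]
```

The panel is squared with 4.5 N forward at home. A gentle leftward nudge with the right finger makes sure the left edge rests at the dog.

Emit:
{"method": "move_arm", "body": {"moves": [{"xyz":[0.3,-1.1,0],"turn":[0,0,0],"claw":-0.67},{"xyz":[0.9,-1.7,0],"turn":[0,0,0],"claw":-0.67},{"xyz":[1.5,-2.3,0],"turn":[0,0,0],"claw":-0.67},{"xyz":[1.9,-2.7,0],"turn":[0,0,0],"claw":-0.67},{"xyz":[2.2,-3,0],"turn":[0,0,0],"claw":-0.67},{"xyz":[2.4,-3.2,0],"turn":[0,0,0],"claw":-0.67},{"xyz":[2.6,-3.2,0],"turn":[0,0,0],"claw":-0.67},{"xyz":[2.6,-3.2,0],"turn":[0,0,0],"claw":-0.67}]}}

```text
time_s: 20.2
position: [487.8, 4.2, 23.7]
tool_rot: [-3.141, 0.001, 0.661]
force: [-4.9, -1.9, -0.5]
finger_gap: 14.3
gripper_force: 2.2
```

Run:
```python
from cell import arm
from h import *
s=report(arm,"w23");print(intool(s,(-28.3,-69.8)))
```

```text
right a 0.0024 n 234
near a 0.0028 n 182
push corner [-28.3 -69.2] corner_dog [106.9  39.5] clear of dog 0.5 s 26.9
pos [487.8   4.2  23.7] yaw 0.661 F board [-4.7 -2.5] Fz -0.5 t 20.2
[3.32303907 0.3288832 ]
```

Emit:
{"method": "move_arm", "body": {"moves": [{"xyz":[-1,0,0],"turn":[0,0,0],"claw":-0.67},{"xyz":[-4,0,0],"turn":[0,0,0],"claw":-0.67},{"xyz":[-10,0,0],"turn":[0,0,0],"claw":-0.67},{"xyz":[-20,0,0],"turn":[0,0,0],"claw":-0.67},{"xyz":[-25,0,-20],"turn":[0,0,0],"claw":-0.67},{"xyz":[-25,0,-60],"turn":[0,0,0],"claw":-0.2},{"xyz":[-25,0,-95],"turn":[0,0,0],"claw":-0.2},{"xyz":[-25,0,-105],"turn":[0,0,0],"claw":-0.2}]}}

```text
time_s: 21.05
position: [471.2, -11.1, 133.2]
tool_rot: [3.138, -0.008, 0.66]
force: [-0.4, -0.2, 0.3]
finger_gap: 34.1
gripper_force: 0.0
```

```bash
cat >> h.py <<'E'
def red(im,box):
    hsv=cv2.cvtColor(np.ascontiguousarray(im),cv2.COLOR_BGR2HSV); m=((abs(hsv[...,0].astype(int)-90)>82)&(hsv[...,1]>150)&(hsv[...,2]>80)).astype(np.uint8)
    k=np.zeros_like(m); x0,y0,x1,y1=box; k[y0:y1,x0:x1]=m[y0:y1,x0:x1]; ys,xs=np.nonzero(k); return xs,ys
def knobtool(c,pv=(80,-100),r=85,z=49):
    ph=np.radians(275)-c; p=np.array(pv)+r*np.array([np.cos(ph),np.sin(ph)]); return [*b2w(p),z],(ph+YB+np.pi+np.pi)%(2*np.pi)-np.pi
E
python3 - <<'E'
from cell import arm
from h import *
arm.capture("wrist"); s=report(arm,"w24")
p,y=knobtool(.29); print(p,y); p[2]=130; goto(arm,p,y)
E
```

```text
right a -0.0026 n 133
near a 0.0021 n 109
push corner [-27.8 -69.1] corner_dog [106.9  40.2] clear of dog -0.2 s 26.9
pos [471.2 -10.9 133. ] yaw 0.66 F board [ 0.4 -0.1] Fz 0.5 t 21.1
[np.float64(567.2262674116096), np.float64(-117.790091371754), 49] 1.2450627893946127
pos [470.1 -10.8 130.9] yaw 0.66 F [-0.  -0.1 -0.8] gap 34.1 t 21.15
xyz [ 11.1 144.1   1.2] turn [  0.2  -0.2 -33.5]
```

View pics/w24.png

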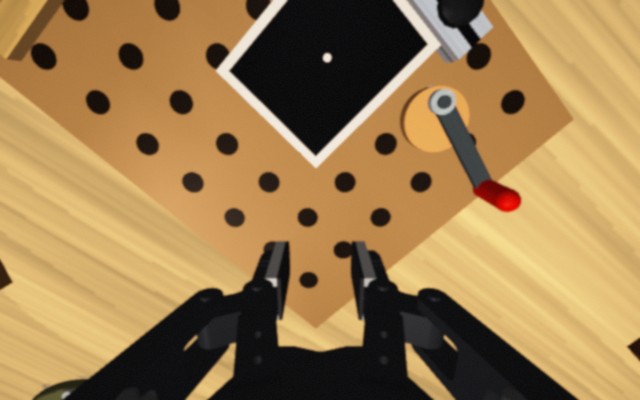

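The panel is flush along the fence and touching the dog, with its corners at (316,163) and (438,42). The disc is clear and the knob top is at (509,201). Now over to the knob.

Emit:
{"method": "move_arm", "body": {"moves": [{"xyz":[2,30,0],"turn":[0,0,-6],"claw":-0.2},{"xyz":[4,65,0],"turn":[0,0,-13],"claw":-0.2},{"xyz":[6,100,0],"turn":[0,0,-20],"claw":-0.2},{"xyz":[8,125,0],"turn":[0,0,-27],"claw":-0.2},{"xyz":[10,138,0],"turn":[0,0,-33.5],"claw":-0.2},{"xyz":[11,144,0],"turn":[0,0,-33.5],"claw":-0.2},{"xyz":[11,144,0],"turn":[0,0,-33.5],"claw":-0.2},{"xyz":[11,144,0],"turn":[0,0,-33.5],"claw":-0.2}]}}

```text
time_s: 21.95
position: [564.8, -117.0, 128.1]
tool_rot: [-3.14, -0.0, 1.244]
force: [-0.8, -0.2, -0.1]
finger_gap: 34.2
gripper_force: 0.0
```

Run:
```python
from cell import arm
from h import *
s=arm.get_state(); im=np.ascontiguousarray(arm.capture("wrist")[:,:,::-1]); cv2.imwrite("pics/w25.png",im); c=cam(arm,"wrist",s)
p,y=knobtool(.29); goto(arm,p,y)
print("expect knob mid/top/pivot px",proj(c,[[p[0],p[1],56],[p[0],p[1],77],[*b2w((80,-100)),43]]).round())
xs,ys=red(im,(150,100,500,400)); print(xs.min(),xs.max(),ys.min(),ys.max(),xs.mean(),ys.mean(),len(xs))
```

```text
pos [ 564.9 -116.8  128.4] yaw 1.245 F [-0.  -0.3 -0.8] gap 33.8 t 22.0
xyz [-0.2  2.6 79.4] turn [-0.1 -0.  -0. ]
expect knob mid/top/pivot px [[322. 206.]
 [322. 216.]
 [322.  93.]]
311 333 193 224 321.07481751824815 209.68065693430657 548
```

View pics/w25.png

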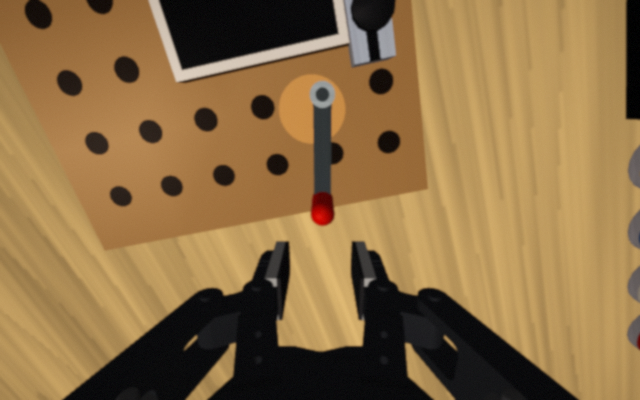

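The knob at (322,208) is exactly where expected and the lever is in line with the tool. Descending to straddle the knob.

Emit:
{"method": "move_arm", "body": {"moves": [{"xyz":[0,1.5,10],"turn":[0,0,0],"claw":-0.2},{"xyz":[0,2,25],"turn":[0,0,0],"claw":-0.2},{"xyz":[0,2,40],"turn":[0,0,0],"claw":-0.2},{"xyz":[0,2,55],"turn":[0,0,0],"claw":-0.2},{"xyz":[0,2,67],"turn":[0,0,0],"claw":-0.2},{"xyz":[0,2,75],"turn":[0,0,0],"claw":-0.2},{"xyz":[0,2,79],"turn":[0,0,0],"claw":-0.25},{"xyz":[0,2,79],"turn":[0,0,0],"claw":-0.35}]}}

```text
time_s: 22.8
position: [567.4, -118.4, 49.5]
tool_rot: [-3.141, 0.0, 1.245]
force: [0.3, 0.4, -0.2]
finger_gap: 28.0
gripper_force: 0.0
```

```bash
cat >> h.py <<'E'
def camplan(arm,cs):
    s=arm.get_state(); p0,y0=s["position"][:2],s["tool_rot"][2]; b=w2b(p0)-[80,-100]
    c=(np.radians(275)-np.arctan2(b[1],b[0]))%(2*np.pi); f=s["force"][:2]@RB; ph=np.radians(275)-c
    print("tool at cam",round(c,3),"r",round(float(np.hypot(*b)),1),"yaw->cam",round(float(np.radians(95)+YB-y0),3),"F tang (resisting)",round(float(f@[-np.sin(ph),np.cos(ph)]),1),"F",s["force"].round(1),"gap",round(s["finger_gap"],1),"z",round(s["position"][2],1),"t",s["time_s"])
    for k in cs: p,y=knobtool(k); print(round(k,3),delta(s,p0,y0,p[:2],y))
E
python3 - <<'E'
from cell import arm
from h import *
camplan(arm,np.arange(.3,1.0,.08))
E
```

```text
tool at cam 0.286 r 85.6 yaw->cam 0.29 F tang (resisting) 0.1 F [ 0.3  0.4 -0.2] gap 28.0 z 49.5 t 22.8
0.3 [0.6, -1.2, 0.6]
0.38 [0.9, -8.0, 5.2]
0.46 [1.8, -14.7, 9.7]
0.54 [3.2, -21.4, 14.3]
0.62 [5.1, -27.9, 18.9]
0.7 [7.6, -34.2, 23.5]
0.78 [10.6, -40.4, 28.1]
0.86 [14.0, -46.2, 32.7]
0.94 [17.9, -51.8, 37.2]
```

Emit:
{"method": "move_arm", "body": {"moves": [{"xyz":[0.9,-8,0],"turn":[0,0,5.2],"claw":-0.35},{"xyz":[1.8,-14.7,0],"turn":[0,0,9.7],"claw":-0.35},{"xyz":[3.2,-21.4,0],"turn":[0,0,14.3],"claw":-0.35},{"xyz":[5.1,-27.9,0],"turn":[0,0,18.9],"claw":-0.35},{"xyz":[7.6,-34.2,0],"turn":[0,0,23.5],"claw":-0.35},{"xyz":[10.6,-40.4,0],"turn":[0,0,28.1],"claw":-0.35},{"xyz":[14,-46.2,0],"turn":[0,0,32.7],"claw":-0.35},{"xyz":[17.9,-51.8,0],"turn":[0,0,37.2],"claw":-0.35}]}}

```text
time_s: 23.6
position: [524.8, -85.7, 51.0]
tool_rot: [3.14, -0.001, 0.592]
force: [-0.2, -2.0, 0.4]
finger_gap: 27.6
gripper_force: 0.7
```

Run:
```python
from cell import arm
from h import *
camplan(arm,np.arange(.96,1.26,.04))
```

```text
tool at cam 0.927 r 84.8 yaw->cam 0.943 F tang (resisting) 1.5 F [-0.2 -2.   0.4] gap 27.6 z 51.0 t 23.6
0.96 [-0.2, -2.8, 1.0]
1.0 [-0.0, -6.2, 3.3]
1.04 [0.2, -9.6, 5.5]
1.08 [0.6, -13.0, 7.8]
1.12 [1.1, -16.3, 10.1]
1.16 [1.8, -19.7, 12.4]
1.2 [2.6, -23.0, 14.7]
1.24 [3.5, -26.3, 17.0]
```

Emit:
{"method": "move_arm", "body": {"moves": [{"xyz":[-0.1,-3,0],"turn":[0,0,1],"claw":-0.35},{"xyz":[0,-6.2,0],"turn":[0,0,3.3],"claw":-0.35},{"xyz":[0.2,-9.6,0],"turn":[0,0,5.5],"claw":-0.35},{"xyz":[0.6,-13,0],"turn":[0,0,7.8],"claw":-0.35},{"xyz":[1.1,-16.3,0],"turn":[0,0,10.1],"claw":-0.35},{"xyz":[1.8,-19.7,0],"turn":[0,0,12.4],"claw":-0.35},{"xyz":[2.6,-23,0],"turn":[0,0,14.7],"claw":-0.35},{"xyz":[2.6,-23,0],"turn":[0,0,14.7],"claw":-0.35}]}}

```text
time_s: 24.4
position: [514.0, -64.2, 50.6]
tool_rot: [3.142, -0.001, 0.341]
force: [0.0, -0.5, -0.1]
finger_gap: 27.3
gripper_force: 0.0
```

Run:
```python
from cell import arm
from h import *
camplan(arm,np.arange(1.22,1.6,.03))
report(arm,"w26")
```

```text
tool at cam 1.212 r 84.8 yaw->cam 1.194 F tang (resisting) 0.5 F [ 0.  -0.5 -0.1] gap 27.3 z 50.6 t 24.4
1.22 [-0.1, -0.6, 1.5]
1.25 [-0.0, -3.2, 3.2]
1.28 [0.1, -5.7, 4.9]
1.31 [0.4, -8.3, 6.6]
1.34 [0.7, -10.8, 8.4]
1.37 [1.1, -13.3, 10.1]
1.4 [1.6, -15.8, 11.8]
1.43 [2.2, -18.3, 13.5]
1.46 [2.8, -20.8, 15.2]
1.49 [3.5, -23.2, 16.9]
1.52 [4.3, -25.7, 18.7]
1.55 [5.2, -28.1, 20.4]
1.58 [6.1, -30.4, 22.1]
right a 0.0006 n 229
near a 0.0034 n 187
push corner [-28.3 -69.3] corner_dog [106.7  39.6] clear of dog 0.4 s 26.7
pos [514.  -64.2  50.6] yaw 0.341 F board [ 0.1 -0.5] Fz -0.1 t 24.4
```

Emit:
{"method": "move_arm", "body": {"moves": [{"xyz":[0,-0.8,0],"turn":[0,0,1.5],"claw":-0.35},{"xyz":[0,-1.6,0],"turn":[0,0,2.1],"claw":-0.35},{"xyz":[0,-2.4,0],"turn":[0,0,2.7],"claw":-0.35},{"xyz":[0,-3.2,0],"turn":[0,0,3.2],"claw":-0.35},{"xyz":[0,-4,0],"turn":[0,0,3.8],"claw":-0.35},{"xyz":[0.1,-4.8,0],"turn":[0,0,4.3],"claw":-0.35},{"xyz":[0.1,-5.7,0],"turn":[0,0,4.9],"claw":-0.35},{"xyz":[0.1,-5.7,0],"turn":[0,0,4.9],"claw":-0.35}]}}

```text
time_s: 25.25
position: [511.6, -58.8, 50.0]
tool_rot: [-3.141, 0.0, 0.254]
force: [0.2, -1.1, -0.2]
finger_gap: 27.4
gripper_force: 0.3
```

Run:
```python
from cell import arm
from h import *
camplan(arm,[1.3,1.32,1.34,1.36])
```

```text
tool at cam 1.281 r 85.6 yaw->cam 1.281 F tang (resisting) 1.1 F [ 0.2 -1.1 -0.2] gap 27.4 z 50.0 t 25.25
1.3 [0.6, -1.6, 1.1]
1.32 [0.7, -3.3, 2.2]
1.34 [0.7, -5.0, 3.4]
1.36 [0.9, -6.7, 4.5]
```

Emit:
{"method": "move_arm", "body": {"moves": [{"xyz":[0.3,-0.8,0],"turn":[0,0,0.6],"claw":-0.35},{"xyz":[0.5,-1.6,0],"turn":[0,0,1.1],"claw":-0.35},{"xyz":[0.6,-2.4,0],"turn":[0,0,1.7],"claw":-0.35},{"xyz":[0.7,-3.3,0],"turn":[0,0,2.2],"claw":-0.35},{"xyz":[0.7,-4.1,0],"turn":[0,0,2.8],"claw":-0.35},{"xyz":[0.7,-5,0],"turn":[0,0,3.4],"claw":-0.35},{"xyz":[0.8,-5.8,0],"turn":[0,0,3.9],"claw":-0.35},{"xyz":[0.8,-5.8,0],"turn":[0,0,3.9],"claw":-0.35}]}}

```text
time_s: 26.05
position: [511.0, -52.9, 50.0]
tool_rot: [-3.141, 0.0, 0.186]
force: [0.7, -1.5, -0.9]
finger_gap: 27.3
gripper_force: 0.3
```

Run:
```python
from cell import arm
from h import *
camplan(arm,[1.36,1.38,1.40,1.42,1.44])
```

```text
tool at cam 1.35 r 84.9 yaw->cam 1.349 F tang (resisting) 1.6 F [ 0.7 -1.5 -0.9] gap 27.3 z 50.0 t 26.05
1.36 [-0.1, -0.9, 0.6]
1.38 [-0.0, -2.6, 1.8]
1.4 [0.0, -4.3, 2.9]
1.42 [0.1, -6.0, 4.0]
1.44 [0.3, -7.6, 5.2]
```

Emit:
{"method": "move_arm", "body": {"moves": [{"xyz":[0,-0.8,0],"turn":[0,0,0.6],"claw":-0.35},{"xyz":[0,-1.6,0],"turn":[0,0,1.1],"claw":-0.35},{"xyz":[0,-2.4,0],"turn":[0,0,1.7],"claw":-0.35},{"xyz":[0,-3.3,0],"turn":[0,0,2.2],"claw":-0.35},{"xyz":[0,-4.1,0],"turn":[0,0,2.8],"claw":-0.35},{"xyz":[0,-5,0],"turn":[0,0,3.4],"claw":-0.35},{"xyz":[0,-5.5,0],"turn":[0,0,3.7],"claw":-0.35},{"xyz":[0,-5.5,0],"turn":[0,0,3.7],"claw":-0.35}]}}

```text
time_s: 26.85
position: [510.1, -47.5, 50.1]
tool_rot: [-3.141, -0.0, 0.121]
force: [0.3, -0.5, -0.4]
finger_gap: 28.0
gripper_force: 0.3
```

Run:
```python
from cell import arm
from h import *
camplan(arm,[1.42,1.44,1.46,1.48,1.50]); report(arm,"w27")
```

```text
tool at cam 1.414 r 85.0 yaw->cam 1.414 F tang (resisting) 0.5 F [ 0.3 -0.5 -0.4] gap 28.0 z 50.1 t 26.85
1.42 [-0.0, -0.5, 0.4]
1.44 [0.0, -2.2, 1.5]
1.46 [0.1, -3.9, 2.7]
1.48 [0.2, -5.6, 3.8]
1.5 [0.3, -7.3, 4.9]
right a 0.0011 n 241
near a 0.0038 n 182
push corner [-28.4 -69.3] corner_dog [106.7  39.5] clear of dog 0.4 s 26.7
pos [510.1 -47.5  50.1] yaw 0.121 F board [ 0.4 -0.4] Fz -0.4 t 26.85
```

Emit:
{"method": "move_arm", "body": {"moves": [{"xyz":[0,-0.8,0],"turn":[0,0,0.6],"claw":-0.35},{"xyz":[0,-1.6,0],"turn":[0,0,1.1],"claw":-0.35},{"xyz":[0,-2.4,0],"turn":[0,0,1.7],"claw":-0.35},{"xyz":[0,-3.3,0],"turn":[0,0,2.2],"claw":-0.35},{"xyz":[0,-4.1,0],"turn":[0,0,2.8],"claw":-0.35},{"xyz":[0.1,-5,0],"turn":[0,0,3.4],"claw":-0.35},{"xyz":[0.1,-5.5,0],"turn":[0,0,3.7],"claw":-0.35},{"xyz":[0.1,-5.5,0],"turn":[0,0,3.7],"claw":-0.35}]}}

```text
time_s: 27.7
position: [509.5, -42.1, 50.1]
tool_rot: [-3.141, -0.0, 0.057]
force: [0.6, -0.2, 0.3]
finger_gap: 27.8
gripper_force: 0.2
```

Run:
```python
from cell import arm
from h import *
camplan(arm,[1.48,1.50,1.52,1.54,1.56])
```

```text
tool at cam 1.478 r 85.0 yaw->cam 1.478 F tang (resisting) 0.3 F [ 0.6 -0.2  0.3] gap 27.8 z 50.1 t 27.7
1.48 [0.0, -0.2, 0.1]
1.5 [0.1, -1.9, 1.2]
1.52 [0.1, -3.6, 2.4]
1.54 [0.2, -5.3, 3.5]
1.56 [0.3, -7.0, 4.7]
```

Emit:
{"method": "move_arm", "body": {"moves": [{"xyz":[0,-0.8,0],"turn":[0,0,0.5],"claw":-0.35},{"xyz":[0,-1.6,0],"turn":[0,0,1],"claw":-0.35},{"xyz":[0.1,-2.4,0],"turn":[0,0,1.6],"claw":-0.35},{"xyz":[0.1,-3.2,0],"turn":[0,0,2.1],"claw":-0.35},{"xyz":[0.1,-4,0],"turn":[0,0,2.7],"claw":-0.35},{"xyz":[0.2,-4.8,0],"turn":[0,0,3.2],"claw":-0.35},{"xyz":[0.2,-5.3,0],"turn":[0,0,3.5],"claw":-0.35},{"xyz":[0.2,-5.3,0],"turn":[0,0,3.5],"claw":-0.35}]}}

```text
time_s: 28.5
position: [509.3, -37.4, 50.1]
tool_rot: [3.141, -0.0, -0.005]
force: [0.8, -2.8, -0.1]
finger_gap: 27.5
gripper_force: 1.3
```

Run:
```python
from cell import arm
from h import *
camplan(arm,[1.54,1.56,1.58,1.60,1.62])
```

```text
tool at cam 1.533 r 85.1 yaw->cam 1.54 F tang (resisting) 2.8 F [ 0.8 -2.8 -0.1] gap 27.5 z 50.1 t 28.5
1.54 [0.1, -0.6, 0.0]
1.56 [0.1, -2.3, 1.2]
1.58 [0.2, -4.0, 2.3]
1.6 [0.2, -5.7, 3.4]
1.62 [0.4, -7.4, 4.6]
```

The cam begins to bite at 2.8 N. Smaller steps now.

Emit:
{"method": "move_arm", "body": {"moves": [{"xyz":[0.1,-0.4,0],"turn":[0,0,0.2],"claw":-0.35},{"xyz":[0.1,-0.8,0],"turn":[0,0,0.4],"claw":-0.35},{"xyz":[0.1,-1.2,0],"turn":[0,0,0.6],"claw":-0.35},{"xyz":[0.1,-1.6,0],"turn":[0,0,0.8],"claw":-0.35},{"xyz":[0.1,-2,0],"turn":[0,0,1],"claw":-0.35},{"xyz":[0.1,-2,0],"turn":[0,0,1],"claw":-0.35},{"xyz":[0.1,-2,0],"turn":[0,0,1],"claw":-0.35},{"xyz":[0.1,-2,0],"turn":[0,0,1],"claw":-0.35}]}}

```text
time_s: 29.3
position: [509.4, -36.0, 50.1]
tool_rot: [3.14, -0.0, -0.023]
force: [-0.6, -6.0, 0.9]
finger_gap: 28.1
gripper_force: 2.9
```

Run:
```python
from cell import arm
from h import *
camplan(arm,[1.56,1.58,1.6])
report(arm,"w28")
```

```text
tool at cam 1.549 r 85.1 yaw->cam 1.558 F tang (resisting) 6.0 F [-0.6 -6.   0.9] gap 28.1 z 50.1 t 29.3
1.56 [0.1, -0.9, 0.1]
1.58 [0.1, -2.6, 1.3]
1.6 [0.1, -4.3, 2.4]
right a 0.0009 n 242
near a 0.0027 n 176
push corner [-28.3 -69.1] corner_dog [106.8  39.8] clear of dog 0.2 s 26.8
pos [509.4 -36.   50.1] yaw -0.023 F board [ 0.1 -6. ] Fz 0.9 t 29.3
```

Emit:
{"method": "move_arm", "body": {"moves": [{"xyz":[0,-0.4,0],"turn":[0,0,0.2],"claw":-0.35},{"xyz":[0,-0.8,0],"turn":[0,0,0.4],"claw":-0.35},{"xyz":[0,-1.2,0],"turn":[0,0,0.6],"claw":-0.35},{"xyz":[0,-1.6,0],"turn":[0,0,0.8],"claw":-0.35},{"xyz":[0,-1.8,0],"turn":[0,0,0.9],"claw":-0.35},{"xyz":[0,-1.8,0],"turn":[0,0,0.9],"claw":-0.35},{"xyz":[0,-1.8,0],"turn":[0,0,0.9],"claw":-0.35},{"xyz":[0,-1.8,0],"turn":[0,0,0.9],"claw":-0.35}]}}

```text
time_s: 30.15
position: [509.4, -35.3, 50.1]
tool_rot: [3.139, -0.0, -0.039]
force: [0.1, -8.2, 0.8]
finger_gap: 27.7
gripper_force: 3.9
```

Run:
```python
from cell import arm
from h import *
for i in range(3): arm.capture("wrist"); camplan(arm,[])
```

```text
tool at cam 1.558 r 85.0 yaw->cam 1.574 F tang (resisting) 7.1 F [ 0.8 -7.1  0.4] gap 28.0 z 50.1 t 30.2
tool at cam 1.558 r 85.0 yaw->cam 1.574 F tang (resisting) 8.1 F [-0.7 -8.1  1. ] gap 27.8 z 50.1 t 30.25
tool at cam 1.557 r 85.0 yaw->cam 1.574 F tang (resisting) 7.0 F [ 0.6 -7.   0.2] gap 27.5 z 50.1 t 30.3
```

About 7.5 N. A touch more to mid-range, then I centre the fingers round the knob to let go.

Emit:
{"method": "move_arm", "body": {"moves": [{"xyz":[0,-0.4,0],"turn":[0,0,0.2],"claw":-0.35},{"xyz":[0,-0.8,0],"turn":[0,0,0.3],"claw":-0.35},{"xyz":[0,-0.8,0],"turn":[0,0,0.3],"claw":-0.35},{"xyz":[0,-0.8,0],"turn":[0,0,0.3],"claw":-0.35},{"xyz":[0,-0.8,0],"turn":[0,0,0.3],"claw":-0.35},{"xyz":[0,-0.8,0],"turn":[0,0,0.3],"claw":-0.35},{"xyz":[0,-0.8,0],"turn":[0,0,0.3],"claw":-0.35},{"xyz":[0,-0.8,0],"turn":[0,0,0.3],"claw":-0.35}]}}

```text
time_s: 31.1
position: [509.5, -35.1, 50.1]
tool_rot: [3.138, -0.0, -0.044]
force: [-0.3, -8.9, -0.0]
finger_gap: 27.8
gripper_force: 4.4
```

Emit:
{"method": "move_arm", "body": {"moves": [{"xyz":[0,1.5,0],"turn":[0,0,0],"claw":-0.35},{"xyz":[0,3.5,0],"turn":[0,0,0],"claw":-0.35},{"xyz":[0,5.5,0],"turn":[0,0,0],"claw":-0.35},{"xyz":[0,6.5,0],"turn":[0,0,0],"claw":-0.3},{"xyz":[0,6.5,0],"turn":[0,0,0],"claw":-0.2},{"xyz":[0,6.5,0],"turn":[0,0,0],"claw":-0.2},{"xyz":[0,6.5,0],"turn":[0,0,0],"claw":-0.2},{"xyz":[0,6.5,0],"turn":[0,0,0],"claw":-0.2}]}}

```text
time_s: 31.9
position: [509.2, -38.6, 50.1]
tool_rot: [-3.141, -0.0, -0.043]
force: [-0.7, 0.0, -0.5]
finger_gap: 34.0
gripper_force: 0.0
```

Run:
```python
from cell import arm
from h import *
camplan(arm,[]); report(arm,"w29")
```

```text
tool at cam 1.519 r 85.2 yaw->cam 1.578 F tang (resisting) -0.0 F [-0.7  0.  -0.5] gap 34.0 z 50.1 t 31.9
right a 0.0011 n 242
near a 0.0067 n 175
push corner [-28.7 -68.9] corner_dog [106.4  39.9] clear of dog 0.0 s 26.4
pos [509.2 -38.6  50.1] yaw -0.043 F board [-0.6 -0.1] Fz -0.5 t 31.9
```

Emit:
{"method": "move_arm", "body": {"moves": [{"xyz":[0,0,-8],"turn":[0,0,0],"claw":-0.2},{"xyz":[0,0,-20],"turn":[0,0,0],"claw":-0.2},{"xyz":[0,0,-40],"turn":[0,0,0],"claw":-0.2},{"xyz":[0,0,-65],"turn":[0,0,0],"claw":-0.2},{"xyz":[0,0,-90],"turn":[0,0,0],"claw":-0.2},{"xyz":[-20,0,-115],"turn":[0,0,0],"claw":-0.2},{"xyz":[-40,0,-130],"turn":[0,0,0],"claw":-0.2},{"xyz":[-40,0,-130],"turn":[0,0,0],"claw":-0.2}]}}

```text
time_s: 32.75
position: [469.5, -37.2, 183.1]
tool_rot: [-3.138, -0.005, -0.043]
force: [1.5, 0.2, 0.4]
finger_gap: 33.9
gripper_force: 0.0
```

Run:
```python
from cell import arm
from h import *
for i in range(3): arm.capture("wrist")
report(arm,"w30"); print(arm.get_state()["force"])
```

```text
right a 0.0038 n 146
near a 0.0044 n 107
push corner [-28.  -68.5] corner_dog [107.5  40. ] clear of dog -0.1 s 27.5
pos [469.7 -37.  180.2] yaw -0.043 F board [0.6 0.7] Fz -0.3 t 32.9
[ 0.81761927  0.46603467 -0.23117983]
```

View pics/w30.png

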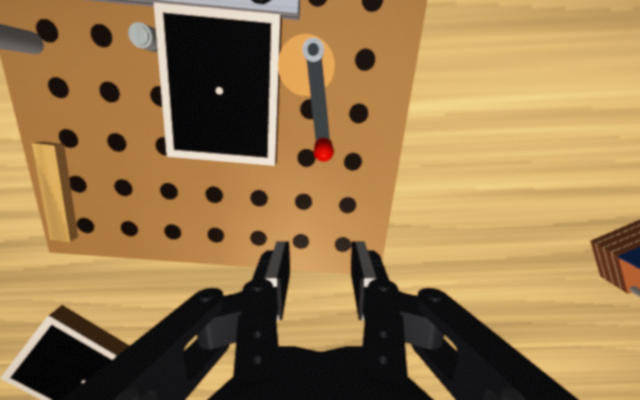

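The panel lies flush along the fence (its far edge runs from (155,5) to (280,12)) and touches the dog at (143,37). The disc at (306,65) bears on its right edge, the knob is free at (323,150), and the other things on the board are where they were.

```bash
python3 -c "
from cell import arm
print(arm.close_job())"
```

```text
the job is handed in; nothing more can be done
None
```

The job is handed in: the panel is square against the fence and dog (within about 0.005 rad), and the cam is nipped at about 9 N and released. On the way there was one brief 10 N jam at the fence and the panel's corner came up to about 6 mm off the dog; I pushed it back twice on its right edge.

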